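Pack the good circuit boards and snap the case shut

ROBOT

A 6-joint arm with a two-finger parallel gripper is mounted at the origin on the work surface. World frame = base frame: x ahead of the robot, y to its left, z up, the work surface at z = 0. Lengths are in m, angles in rad, forces in N, time in s.
With the tool pointing down it reaches from about 0.325 to 0.75 m from the base axis. Payload 7.6 kg.
Tool frame: the origin (TCP) lies midway between the tips of the shut fingers; the grasp point (between the pads) lies 19 mm behind it; x points along the fingers, z is the direction in which the jaws open and shut, and the axes are right-handed (so a half turn about x gives the same grasp; the last joint's range is limited). The gripper opens to 85 mm and grips with 20 to 120 N. Pads are 22 mm wide; open, the fingers measure 114 mm over their backs; the gripper's body (76 mm by 85 mm) begins 54 mm behind the grasp point. The pads swing forward as they close: fully open they stand 13 mm farther back than shut.
Start: joints at [1.268, 0.052, 1.401, -0, 1.689, -0.07], TCP at [0.121, 0.511, 0.231] pointing down, gripper open.
Joint ranges: [-2.9, 2.9], [-0.91, 2.17], [0.12, 2.37], [-1.06, 4.2], [0.26, 2.73], [-2.93, 2.93]. Speed limits (rad/s): [2.57, 2.57, 3.01, 3.14, 3.14, 3.14].

INTERFACE

Orientations are given as a unit quaternion [w, x, y, z].
In Python, from rig import robot gives the robot as it stands.
- The arm moves only by the tool jog_arm, never from a script. Its argument "series" is text: rows parted by semicolons, each of 7 numbers parted by spaces: the shift along the tool's x, y, z in m, then the turn, a rotation vector about the tool's x, y, z in degrees, then the opening, from 0 (shut) to 1 (fully open). A call has 1 to 8 rows; each row is the pose to reach, as a shift and turn from the pose commanded when the call began, along the tool's axes at that moment; what a row does not reach only later rows make up. A row lasts 1/8 s, in which the tool goes at most 62.5 mm and 10.7 degrees, less where a joint would pass 70% of its speed; a pose out of reach is approached as far as the arm can. A call with a gripper value outside its range is refused whole. The fingers move at their own pace and stop on an object; "squeeze" is the grip in N (left out, the last holds). Time passes only in rows, so rows that repeat a pose let the fingers close. It gives the time, the measured TCP pose, the force and the opening at its end, in the units of the state.
- robot.observe(): the state, without advancing time (a new reading comes with each control period).
- robot.grab_frame(name): name is "scene" or "top" or "wrist"; returns a dict with "color" (480x640x3 uint8, blue, green, red), "fx", "fy", "cx", "cy" (pixels), "rvec" (rotation vector, rad) and "tvec" (3), from world to camera coordinates, as OpenCV has them. Camera axes: x right, y down, z forward; pixel columns grow to the right and rows downward; lengths in m; the calibration is good to about 2 mm. A picture is of the moment at which its call begins. There is no depth.
- robot.sign_off(): hands the job in, once; it reports no verdict.
The state is a dict: "t": time; "qpos": joint angles; "qvel": joint speeds; "joint_torque": joint torques, N m; "eef_pos": TCP position; "tool_rot": TCP orientation; "ft_force": force on the tool from outside, world axes, zero at the start; "wrist_torque": the same for the moment, N m; "grip_width": finger opening in m.
Only numpy, scipy, OpenCV 4.12 (cv2) and the standard library are available. Lean on these libraries where they do the work, as an engineer would, in place of code of your own. Each camera call takes 0.05 s, during which the arm holds its last target.

TASK

Pull every circuit board up out of the slotted white rack: stand each whole board fully down in a free slot of the foam in the open grey case, and put each short, snapped-off board in the steel scrap tray. When the rack is empty, swing the case lid over and press its front edge down past the catch until it snaps fully shut. Leave the screwdriver, the tape and the bottle where they are.

Things in the scene. Friction and masses are not known exactly. Their poses are not given: they have to be found in the camera images.
- board_a: green circuit board on edge in a rack slot, 4 mm thick, 70 mm tall, 60 g; either whole (90 mm long) or snapped short (58 mm), else alike. Black connector block to grip, 10 mm thick, 44 long, 14 tall, centred on its top edge, flush with the top, sticking out on both faces. Origin: middle of the lower edge; x through the thickness, y along the length, z up. May be absent.
- board_a_end1 (a point): middle of the +y end edge of board_a, 35 mm above its lower edge; end1 and end2 are 90 mm apart on a whole board, 58 mm on a snapped one
- board_a_end2 (a point): middle of the -y end edge of board_a, 35 mm above its lower edge; end1 and end2 are 90 mm apart on a whole board, 58 mm on a snapped one
- board_b: green circuit board on edge in a rack slot, 4 mm thick, 70 mm tall, 60 g; either whole (90 mm long) or snapped short (58 mm), else alike. Black connector block to grip, 10 mm thick, 44 long, 14 tall, centred on its top edge, flush with the top, sticking out on both faces. Origin: middle of the lower edge; x through the thickness, y along the length, z up. May be absent.
- board_b_end1 (a point): middle of the +y end edge of board_b, 35 mm above its lower edge; end1 and end2 are 90 mm apart on a whole board, 58 mm on a snapped one
- board_b_end2 (a point): middle of the -y end edge of board_b, 35 mm above its lower edge; end1 and end2 are 90 mm apart on a whole board, 58 mm on a snapped one
- board_c: green circuit board on edge in a rack slot, 4 mm thick, 70 mm tall, 60 g; either whole (90 mm long) or snapped short (58 mm), else alike. Black connector block to grip, 10 mm thick, 44 long, 14 tall, centred on its top edge, flush with the top, sticking out on both faces. Origin: middle of the lower edge; x through the thickness, y along the length, z up. May be absent.
- board_c_end1 (a point): middle of the +y end edge of board_c, 35 mm above its lower edge; end1 and end2 are 90 mm apart on a whole board, 58 mm on a snapped one
- board_c_end2 (a point): middle of the -y end edge of board_c, 35 mm above its lower edge; end1 and end2 are 90 mm apart on a whole board, 58 mm on a snapped one
- board_d: green circuit board on edge in a rack slot, 4 mm thick, 70 mm tall, 60 g; either whole (90 mm long) or snapped short (58 mm), else alike. Black connector block to grip, 10 mm thick, 44 long, 14 tall, centred on its top edge, flush with the top, sticking out on both faces. Origin: middle of the lower edge; x through the thickness, y along the length, z up. May be absent.
- board_d_end1 (a point): middle of the +y end edge of board_d, 35 mm above its lower edge; end1 and end2 are 90 mm apart on a whole board, 58 mm on a snapped one
- board_d_end2 (a point): middle of the -y end edge of board_d, 35 mm above its lower edge; end1 and end2 are 90 mm apart on a whole board, 58 mm on a snapped one
- board_e: green circuit board on edge in a rack slot, 4 mm thick, 70 mm tall, 60 g; either whole (90 mm long) or snapped short (58 mm), else alike. Black connector block to grip, 10 mm thick, 44 long, 14 tall, centred on its top edge, flush with the top, sticking out on both faces. Origin: middle of the lower edge; x through the thickness, y along the length, z up. May be absent.
- board_e_end1 (a point): middle of the +y end edge of board_e, 35 mm above its lower edge; end1 and end2 are 90 mm apart on a whole board, 58 mm on a snapped one
- board_e_end2 (a point): middle of the -y end edge of board_e, 35 mm above its lower edge; end1 and end2 are 90 mm apart on a whole board, 58 mm on a snapped one
- rack: fixed white plastic rack 236 x 112 x 30 mm; five slots run along its y, at x = -92, -46, 0, 46, 92 mm, each 6 mm wide, 96 mm long, floor 6 mm above the underside, so boards stick out 46 mm. Boards stand in the middle of their slots. Origin: centre of the underside.
- case: fixed grey case 180 (x) x 130 (y) x 95 (z) mm, walls 5 mm, lid hinged on its +x side, small spring catch on the front (-x) wall. White foam fills it to 40 mm above the underside, with three slots along y at x = -52, -8, +36 mm, each 9 mm wide, 98 long, floor 6 mm above the underside. A board in a slot ends 19 mm below the rim and may lean 0.15 rad. Origin: centre of the underside.
- lid (a joint): lid hinge, rad: 0 fully shut, grows as it opens; starts at 1.75 to 2.0 (leaning back past upright), stop at 2.1. Stiff hinge (0.3 N m friction): the lid stays where it is left. The catch stops it ajar at about 0.07; pressing the front edge down with some 6 N snaps it past; press it right down to the stop.
- lid_hinge (a point): middle of the hinge line: in the case's frame x = 90, y = 0, z = 95.5 mm; the hinge runs along the case's y. The lid is a plate 192 mm from hinge line to front, 130 mm wide, 6 mm thick (it lies above the hinge line when shut), with a lip 60 mm wide hanging 28 mm down in front
- lid_front (a point): point on the lid's outer (top when shut) face, mid-width, 174 mm from the hinge line, on a dark press pad 24 x 60 mm: where to press
- tray: loose open steel scrap tray 150 (x) x 120 (y) x 40 (z) mm, walls and floor 4 mm, about 450 g; it may get pushed aside. Origin: centre of the underside.
- driver: bystander: screwdriver with black handle, 170 mm long, lying on the bench; origin under its middle
- tape: bystander: small roll of yellow tape, 64 mm across, 19 mm high, lying flat; origin centre of the underside
- flux: bystander: white bottle 40 mm across, 85 mm tall, upright; origin centre of the underside

How it is judged:
On the way, in this order (a step that is already met when the one before it is completed fails the run):
1. every whole board stands in a case slot and every snapped board is in the scrap tray (z of board_a in the frame of case between 0 and 0.014 m and x of board_a in the frame of case between -0.075 and 0.075 m and y of board_a in the frame of case between -0.012 and 0.012 m and angle between each of board_a, board_c, board_e's own z axis and vertical below 0.3 rad and linear speed of each of board_a, board_c, board_e, board_b, board_d below 0.03 m/s and z of board_c in the frame of case between 0 and 0.014 m and x of board_c in the frame of case between -0.075 and 0.075 m and y of board_c in the frame of case between -0.012 and 0.012 m and z of board_e in the frame of case between 0 and 0.014 m and x of board_e in the frame of case between -0.075 and 0.075 m and y of board_e in the frame of case between -0.012 and 0.012 m and x of board_b_end1 in the frame of tray between -0.08 and 0.08 m and y of board_b_end1 in the frame of tray between -0.065 and 0.065 m and z of board_b_end1 in the frame of tray between 0 and 0.08 m and x of board_b_end2 in the frame of tray between -0.08 and 0.08 m and y of board_b_end2 in the frame of tray between -0.065 and 0.065 m and z of board_b_end2 in the frame of tray between 0 and 0.08 m and x of board_d_end1 in the frame of tray between -0.08 and 0.08 m and y of board_d_end1 in the frame of tray between -0.065 and 0.065 m and z of board_d_end1 in the frame of tray between 0 and 0.08 m and x of board_d_end2 in the frame of tray between -0.08 and 0.08 m and y of board_d_end2 in the frame of tray between -0.065 and 0.065 m and z of board_d_end2 in the frame of tray between 0 and 0.08 m), for 0.2 s.
2. the lid is pressed past its catch and fully shut (value of joint lid below 0.015 rad), for 0.2 s.
At the end, for the whole second after the job is handed in: Whole boards upright (within 0.3 rad), lower edge on the floor of a case slot (origin under 14 mm above the case underside); snapped boards wholly within the tray walls, any attitude, end points under 80 mm above its underside; all at rest; lid joint below 0.015 rad (all of step 1 and value of joint lid below 0.015 rad and velocity of joint lid between -0.05 and 0.05 rad/s); the robot touches nothing.
It fails at once if the screwdriver is knocked away (moved over 40 mm) (distance of driver from where it was at the start of the episode above 0.04 m).
It fails at once if the roll of tape is knocked away (moved over 40 mm) (distance of tape from where it was at the start of the episode above 0.04 m).
It fails at once if the bottle is knocked away (moved over 40 mm) (distance of flux from where it was at the start of the episode above 0.04 m).
Of board_a, board_b, board_c, board_d, board_e only 4 to 5 are there at a start; the rules pass over those that are not, and their reading is None.
At some moment in a run one of tray may be knocked a few centimetres aside while the robot is not near it.
It also fails if it takes over 208 s, if anything falls off the work surface, if the arm or the gripper's body presses on something with over 40 N, if the wrist force passes 120 N, or if a joint passes its speed limit or range.

## Working session

There is one attempt and no reset: what is moved stays moved. The work goes in short steps, Python scripts to look and compute and a tool call to move; the robot and the scene stay as the last step left them, time stands still between calls to the robot, and variables do not carry over. Pictures are saved under pics/ and viewed, and the job is handed in when it is done.

Besides the shell and the picture viewer there is one more tool, called after "Request:" in YAML: its name, and indented under it one key for each argument. jog_arm: Moves the arm, as the interface text tells. Its arguments: {"type":"object","properties":{"series":{"type":"string"},"squeeze":{"type":"number"}},"required":["series"]}

```bash
ls; mkdir -p pics; python3 - <<'E'
from rig import robot
import cv2
for n in ["scene","top","wrist"]:
    f=robot.grab_frame(n); cv2.imwrite(f"pics/{n}0.png",f["color"]); print(n,f["fx"],f["cx"],f["cy"],f["rvec"],f["tvec"])
print(robot.observe())
E
```

```text
pics
scene 495.29732482757316 326.3561786819947 236.69117352902816 [ 1.53842008  2.13349021 -0.74022495] [ 0.21739889 -0.34398914  1.42868809]
top 567.3320104979695 320.1442678807283 243.15648977109694 [ 2.15072932 -2.07397358  0.21074513] [-0.0671986   0.58878943  1.15956629]
wrist 415.5846224632508 321.05532560432226 237.6790448534786 [-2.28896589 -1.81089275 -0.24571028] [-0.52445911 -0.03297042  0.37856134]
{'t': 0.15, 'qpos': array([ 1.26766156e+00,  5.26498520e-02,  1.40146809e+00,  8.66408995e-06,
        1.68861262e+00, -7.02739274e-02]), 'qvel': array([ 0.00181079, -0.00175885, -0.0037977 ,  0.00030741, -0.00141888,
       -0.00038751]), 'joint_torque': array([-4.22598096e-04, -3.81955862e+01, -3.60420835e+01, -7.50595200e-05,
        4.70018189e-03, -3.63097899e-05]), 'eef_pos': array([0.12104507, 0.51062506, 0.23069983]), 'tool_rot': array([ 0.55436423, -0.43875547,  0.55503233,  0.43830704]), 'ft_force': array([ 0.10112745, -0.60108685, -0.70369975]), 'wrist_torque': array([-0.04392224, -0.00914978, -0.00161747]), 'grip_width': 0.08511359449452402}
```

View pics/scene0.png

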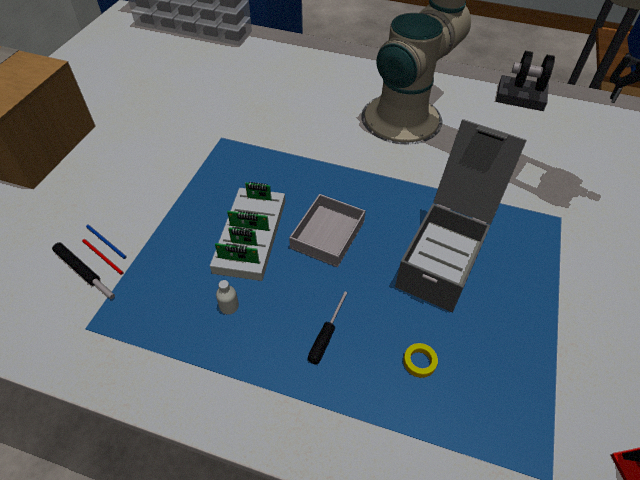

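View pics/top0.png

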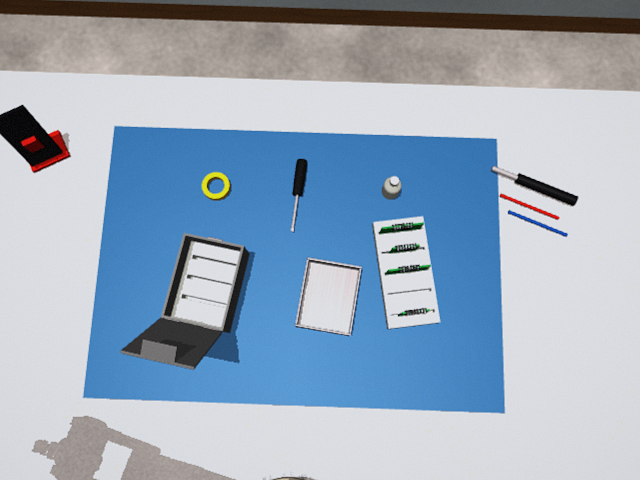

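View pics/wrist0.png

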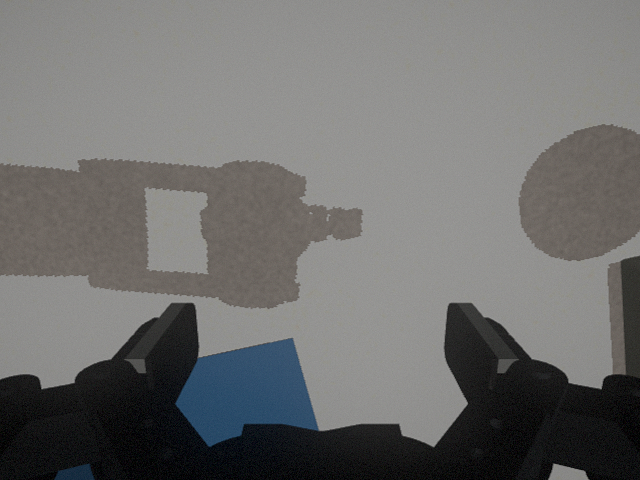

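```bash
python3 - <<'E'
import cv2
a=cv2.imread("pics/top0.png"); 
c=a[205:340,360:450]; cv2.imwrite("pics/t_rack.png",cv2.resize(c,None,fx=4.4,fy=4.4,interpolation=cv2.INTER_CUBIC))
c=a[225:375,110:260]; cv2.imwrite("pics/t_case.png",cv2.resize(c,None,fx=4,fy=4,interpolation=cv2.INTER_CUBIC))
b=cv2.imread("pics/scene0.png"); c=b[175:285,205:295]; cv2.imwrite("pics/s_rack.png",cv2.resize(c,None,fx=5,fy=5,interpolation=cv2.INTER_CUBIC))
E
```

```text
(no output)
```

View pics/t_rack.png

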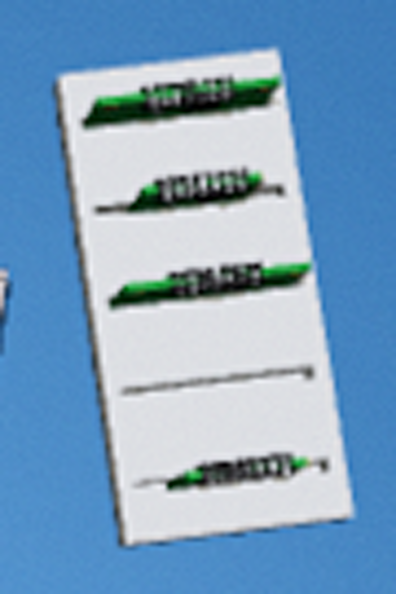

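View pics/t_case.png

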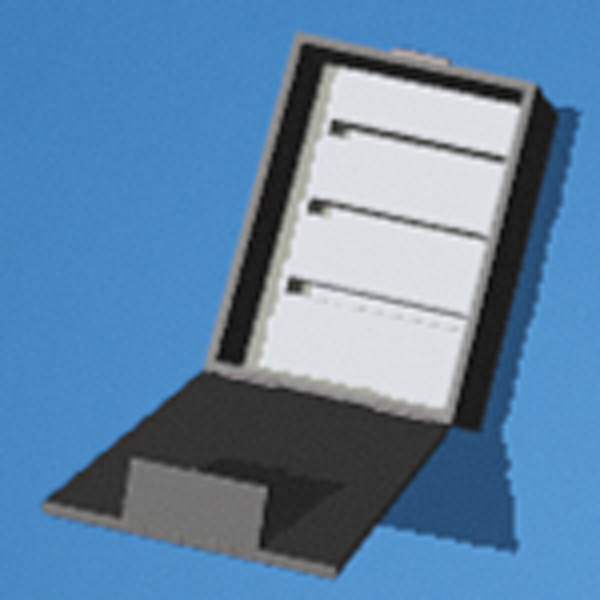

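View pics/s_rack.png

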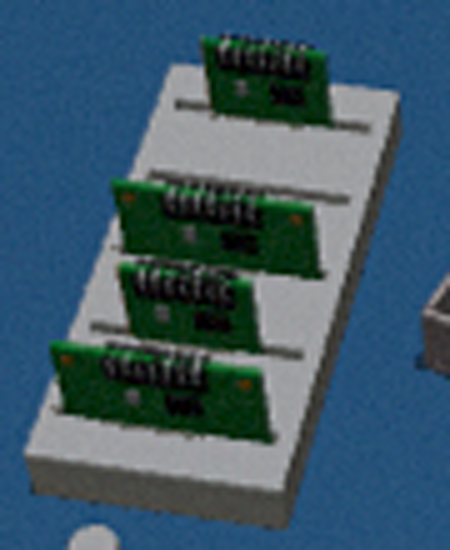

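```bash
cat > h.py <<'E'
import cv2,numpy as np
from scipy.optimize import least_squares
from scipy.spatial.transform import Rotation as R
CAM={"scene":(495.29732482757316,326.3561786819947,236.69117352902816,[1.53842008,2.13349021,-0.74022495],[0.21739889,-0.34398914,1.42868809]),
"top":(567.3320104979695,320.1442678807283,243.15648977109694,[2.15072932,-2.07397358,0.21074513],[-0.0671986,0.58878943,1.15956629])}
def proj(P,n,cam=None):
    f,cx,cy,r,t=cam or CAM[n]
    return cv2.projectPoints(np.float64(P).reshape(-1,1,3),np.float64(r),np.float64(t),np.array([[f,0,cx],[0,f,cy],[0,0,1.]]),None)[0].reshape(-1,2)
def unproj(uv,z,n,cam=None):
    f,cx,cy,r,t=cam or CAM[n]
    Rm=cv2.Rodrigues(np.float64(r))[0]; C=-Rm.T@np.float64(t)
    uv=np.atleast_2d(uv); d=np.c_[(uv[:,0]-cx)/f,(uv[:,1]-cy)/f,np.ones(len(uv))]@Rm
    return C+d*((z-C[2])/d[:,2])[:,None]
def world(p,P):
    x,y,a=p; P=np.atleast_2d(P); c,s=np.cos(a),np.sin(a)
    return np.c_[x+c*P[:,0]-s*P[:,1],y+s*P[:,0]+c*P[:,1],P[:,2]]
def fit(obs,p0):
    # obs: list (cam,[uv],[P])
    f=lambda p:np.concatenate([(proj(world(p,P),n)-np.array(uv)).ravel() for n,uv,P in obs])
    r=least_squares(f,p0); print("fit",r.x,"rms px",np.sqrt(np.mean(r.fun**2))); print(r.fun.round(1)); return r.x
def box(hx,hy,z): return np.array([[-hx,hy,z],[-hx,-hy,z],[hx,-hy,z],[hx,hy,z]])
E
python3 - <<'E'
from h import *
print("rack",unproj([(373.6,222),(423.2,215.9),(440.5,322.5),(388.2,328.4)],.03,"top").round(4),unproj([(210,266.4),(239.4,188),(285,193.6),(263,273.4)],.03,"scene").round(4))
print("case",unproj([(184.5,233.75),(245,247),(222.5,332),(161.75,318)],.095,"top").round(4))
print("tray",unproj([(307,259),(362,266),(350,335),(296,327)],.04,"top").round(4))
print("flux,driver,tape",unproj([(391,190),(292,230),(301,160),(216,186)],.0,"top").round(3))
E
```

```text
rack [[ 0.6492 -0.1624  0.03  ]
 [ 0.6672 -0.2725  0.03  ]
 [ 0.433  -0.3094  0.03  ]
 [ 0.4164 -0.1977  0.03  ]] [[ 0.6715 -0.2698  0.03  ]
 [ 0.4387 -0.3073  0.03  ]
 [ 0.4203 -0.1966  0.03  ]
 [ 0.6522 -0.1568  0.03  ]]
case [[0.5934 0.2385 0.095 ]
 [0.5698 0.1101 0.095 ]
 [0.3932 0.1445 0.095 ]
 [0.4168 0.2699 0.095 ]]
tray [[ 0.5588 -0.0183  0.04  ]
 [ 0.5477 -0.1381  0.04  ]
 [ 0.3991 -0.1159  0.04  ]
 [ 0.4116 -0.001   0.04  ]]
flux,driver,tape [[ 0.734 -0.204  0.   ]
 [ 0.631  0.02   0.   ]
 [ 0.799  0.006  0.   ]
 [ 0.729  0.2    0.   ]]
```

```bash
python3 - <<'E'
from h import *
P=np.array([[118,56,30],[118,-56,30],[-118,-56,30],[-118,56,30]])/1e3
a=[(373.6,222),(423.2,215.9),(440.5,322.5),(388.2,328.4)];b=[(263,273.4),(210,266.4),(239.4,188),(285,193.6)]
fit([("top",a,P)],[.54,-.23,.15]);fit([("scene",b,P)],[.54,-.23,.15])
r=fit([("top",a,P),("scene",b,P)],[.54,-.23,.15])
Q=np.array([[-90,-65,95],[-90,65,95],[90,65,95],[90,-65,95]])/1e3
fit([("top",[(184.5,233.75),(245,247),(222.5,332),(161.75,318)],Q)],[.49,.19,2.95])
T=np.array([[75,60,40],[75,-60,40],[-75,-60,40],[-75,60,40]])/1e3
fit([("top",[(307,259),(362,266),(350,335),(296,327)],T)],[.48,-.07,.1])
E
```

```text
fit [ 0.54144386 -0.23548318  0.15354831] rms px 0.19295423583892377
[-0.1 -0.1  0.1  0.3 -0.3 -0.2  0.3  0.1]
fit [ 0.54566797 -0.23266738  0.16601962] rms px 0.3249954149975067
[-0.6  0.1  0.7  0.1  0.  -0.1 -0.1 -0.1]
fit [ 0.542922   -0.23441617  0.15969997] rms px 0.7932216256411293
[-0.9 -0.6 -0.7 -0.5 -0.5 -1.1  0.1 -0.5 -1.3 -1.1  0.2 -1.3  0.2 -1.1
 -0.1 -0.9]
fit [0.49333265 0.19077795 2.95735862] rms px 0.31835151059338745
[ 0.2 -0.1 -0.1 -0.1  0.6  0.2 -0.6  0. ]
fit [ 0.47934123 -0.06831525 -0.12042168] rms px 0.7473694423047607
[-0.2 -1.  -0.6  0.5  1.4  0.7 -0.6 -0.2]
```

```bash
cat >> h.py <<'E'
def tool(): 
    from rig import robot
    s=robot.observe(); q=s["tool_rot"]; return s,R.from_quat([q[1],q[2],q[3],q[0]])
def Rdown(zyaw,tilt=0):
    # tool x down, tool z horizontal at yaw
    x=np.array([0,0,-1.]); z=np.array([np.cos(zyaw),np.sin(zyaw),0]); y=np.cross(z,x)
    return R.from_matrix(np.c_[x,y,z])
def delta(pos,Rt,s=None):
    s,Rc=tool(); d=Rc.inv().apply(np.array(pos)-s["eef_pos"]); rv=np.degrees((Rc.inv()*Rt).as_rotvec())
    print("t",round(s["t"],2),"at",s["eef_pos"].round(4),"zyaw",round(np.arctan2(Rc.as_matrix()[1,2],Rc.as_matrix()[0,2]),3),"grip",round(s["grip_width"],4),"F",s["ft_force"].round(1),"q",s["qpos"].round(2))
    print("shift",d.round(4),"rot",rv.round(2),"| rows>=",max(np.linalg.norm(d)/.0625,np.linalg.norm(rv)/10.7).round(1)); return d,rv
RACK=(0.5429,-0.2344,0.1597); CASE=(0.4933,0.1908,2.9574); TRAY=(0.4793,-0.0683,-0.12)
def slot(frame,x,y=0): return world(frame,[[x,y,0]])[0,:2]
E
python3 - <<'E'
from h import *
s,Rc=tool(); print(Rc.as_matrix().round(3))
for x in (-.092,-.046,0,.046,.092): print(x,slot(RACK,x), np.linalg.norm(slot(RACK,x)))
for x in (-.052,-.008,.036): print(x,slot(CASE,x),np.linalg.norm(slot(CASE,x)))
delta([*slot(RACK,-.092),.26],Rdown(.1597))
delta([*slot(RACK,-.092),.26],Rdown(.1597+np.pi))
E
```

```text
[[-0.    -0.973  0.231]
 [-0.001  0.231  0.973]
 [-1.     0.    -0.001]]
-0.092 [ 0.4520707  -0.24903003] 0.5161238894123329
-0.046 [ 0.49748535 -0.24171501] 0.5530983814937963
0 [ 0.5429 -0.2344] 0.5913406547836874
0.046 [ 0.58831465 -0.22708499] 0.6306201078216133
0.092 [ 0.6337293  -0.21976997] 0.6707545533038789
-0.052 [0.54442039 0.18127605] 0.5738070824641184
-0.008 [0.50116468 0.18933478] 0.5357365860894389
0.036 [0.45790896 0.1973935 ] 0.498642969932947
t 0.15 at [0.121  0.5106 0.2307] zyaw 1.338 grip 0.0851 F [ 0.1 -0.6 -0.7] q [ 1.27  0.05  1.4   0.    1.69 -0.07]
shift [-0.0286 -0.4974 -0.6628] rot [ 6.751e+01 -6.000e-02  3.000e-02] | rows>= 13.3
t 0.15 at [0.121  0.5106 0.2307] zyaw 1.338 grip 0.0851 F [ 0.1 -0.6 -0.7] q [ 1.27  0.05  1.4   0.    1.69 -0.07]
shift [-0.0286 -0.4974 -0.6628] rot [-1.1249e+02 -4.0000e-02 -7.0000e-02] | rows>= 13.3
```

Request:
jog_arm:
  series: "-0.15 0 0 0 0 0 0.4; -0.15 0 0 0 0 0 0.4; -0.15 0 0 0 0 0 0.4; -0.16 -0.36 -0.21 0 0 0 0.4; -0.16 -0.36 -0.21 20 0 0 0.4; -0.16 -0.36 -0.21 40 0 0 0.4; -0.16 -0.36 -0.21 67 0 0 0.4; -0.16 -0.36 -0.21 67 0 0 0.4"
  squeeze: 40

```text
t: 1.15
eef_pos: [0.3484, 0.2938, 0.3887]
tool_rot: [0.677, -0.203, 0.677, 0.203]
ft_force: [0.2, 0.7, -0.4]
grip_width: 0.0341
```

```bash
python3 - <<'E'
from h import *
delta([*slot(RACK,-.092),.26],Rdown(.1597))
from rig import robot
f=robot.grab_frame("wrist"); cv2.imwrite("pics/w1.png",f["color"]); print(f["rvec"],f["tvec"])
E
```

```text
t 1.15 at [0.3484 0.2938 0.3887] zyaw 0.582 grip 0.0341 F [ 0.2  0.7 -0.4] q [ 0.62 -0.12  1.25  0.    2.    0.04]
shift [ 0.1286 -0.5104 -0.2118] rot [ 2.42e+01  0.00e+00 -1.00e-02] | rows>= 9.1
[-2.75873445 -0.82715946 -0.11202982] [-0.45108328 -0.02382922  0.54495652]
```

View pics/w1.png

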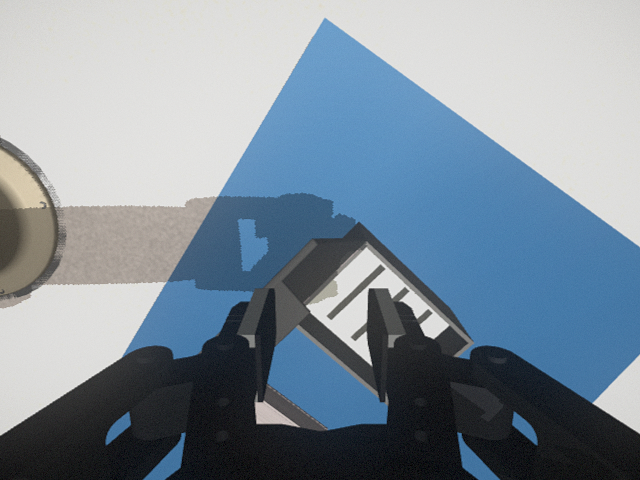

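Request:
jog_arm:
  series: "0.0 -0.51 -0.21 10 0 0 0.4; 0.0 -0.51 -0.21 20 0 0 0.4; 0.0 -0.51 -0.21 24.2 0 0 0.4; 0.05 -0.51 -0.212 24.2 0 0 0.4; 0.1286 -0.5104 -0.212 24.2 0 0 0.4; 0.1286 -0.5104 -0.212 24.2 0 0 0.4; 0.1286 -0.5104 -0.212 24.2 0 0 0.4; 0.1286 -0.5104 -0.212 24.2 0 0 0.4"

```text
t: 2.2
eef_pos: [0.4404, -0.1792, 0.2874]
tool_rot: [0.705, -0.058, 0.705, 0.059]
ft_force: [1.1, 0.7, 0.5]
grip_width: 0.0343
```

Request:
jog_arm:
  series: "0 0 0 0 0 0 0.4"

```text
t: 2.33
eef_pos: [0.4396, -0.18, 0.2848]
tool_rot: [0.703, -0.056, 0.707, 0.058]
ft_force: [0.4, 0.8, -0.0]
grip_width: 0.0343
```

```bash
python3 - <<'E'
from h import *
delta([*slot(RACK,-.092),.26],Rdown(.1597))
from rig import robot
f=robot.grab_frame("wrist"); cv2.imwrite("pics/w2.png",f["color"]); print(f["rvec"],f["tvec"])
E
```

```text
t 2.33 at [ 0.4396 -0.18    0.2848] zyaw 0.161 grip 0.0343 F [ 0.4  0.8 -0. ] q [-0.47 -0.09  1.44 -0.    1.8  -0.63]
shift [ 0.0246 -0.0703  0.0014] rot [ 0.07 -0.3  -0.19] | rows>= 1.2
[-2.86469332 -0.23286117 -0.02225176] [-0.4014522  -0.28760727  0.36714596]
```

View pics/w2.png

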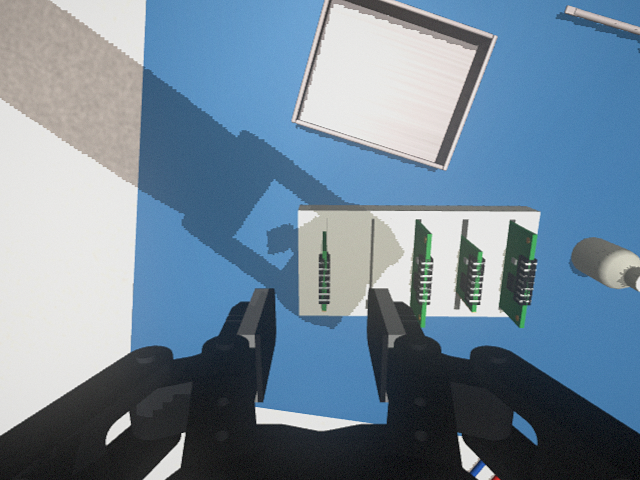

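```bash
cat >> h.py <<'E'
def wcam(tag,r,t): CAM[tag]=(415.5846224632508,321.05532560432226,237.6790448534786,r,t)
E
python3 - <<'E'
from h import *
wcam("w2",[-2.86469332,-0.23286117,-0.02225176],[-0.4014522,-0.28760727,0.36714596])
P=np.array([[-118,56,30],[118,56,30],[118,-56,30],[-118,-56,30]])/1e3
print(proj(world(RACK,P),"w2").round(1))
a=cv2.imread("pics/w2.png")[195:330,285:555]; cv2.imwrite("pics/w2c.png",cv2.resize(a,None,fx=2.9,fy=2.9,interpolation=cv2.INTER_CUBIC))
E
```

```text
[[299.1 211. ]
 [541.8 211.7]
 [526.6 317. ]
 [300.5 316. ]]
```

View pics/w2c.png

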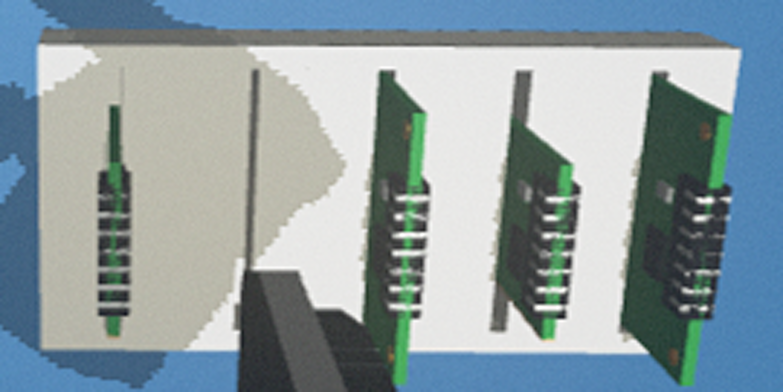

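```bash
sed -i 's/^RACK=(0.5429,-0.2344/RACK=(0.5422,-0.2344/' h.py; python3 - <<'E'
from h import *
delta([*slot(RACK,-.092),.052],Rdown(.1597))
wcam("w2",[-2.86469332,-0.23286117,-0.02225176],[-0.4014522,-0.28760727,0.36714596])
print(unproj([(331,-4),(497,37),(444,170),(292,123)],.04,"w2"))
E
```

```text
t 2.38 at [ 0.44   -0.1784  0.2866] zyaw 0.163 grip 0.0343 F [ 0.8 -0.3  0.5] q [-0.46 -0.09  1.44  0.    1.8  -0.63]
shift [ 0.2344 -0.0721  0.0005] rot [ 0.18 -0.16 -0.13] | rows>= 3.9
[[ 0.417136   -0.01065454  0.04      ]
 [ 0.56197115 -0.0189653   0.04      ]
 [ 0.54423113 -0.13583943  0.04      ]
 [ 0.39955807 -0.11696724  0.04      ]]
```

Request:
jog_arm:
  series: "0 -0.0721 0.0005 0 0 0 0.4; 0 -0.0721 0.0005 0 0 0 0.4; 0.06 -0.0721 0.0005 0 0 0 0.4; 0.12 -0.0721 0.0005 0 0 0 0.4; 0.165 -0.0721 0.0005 0 0 0 0.4; 0.165 -0.0721 0.0005 0 0 0 0.4; 0.165 -0.0721 0.0005 0 0 0 0.4"

```text
t: 3.25
eef_pos: [0.4542, -0.2483, 0.1262]
tool_rot: [0.706, -0.06, 0.703, 0.058]
ft_force: [-0.2, -0.0, 1.0]
grip_width: 0.0341
```

```bash
python3 - <<'E'
from h import *
from rig import robot
f=robot.grab_frame("wrist"); cv2.imwrite("pics/w3.png",f["color"])
delta([*slot(RACK,-.092),.052],Rdown(.1597))
E
```

```text
t 3.3 at [ 0.4545 -0.2486  0.1266] zyaw 0.166 grip 0.034 F [-0.3 -0.8  1.2] q [-0.57  0.09  1.57  0.    1.47 -0.74]
shift [ 0.0746  0.0004 -0.0034] rot [0.39 0.23 0.19] | rows>= 1.2
```

View pics/w3.png

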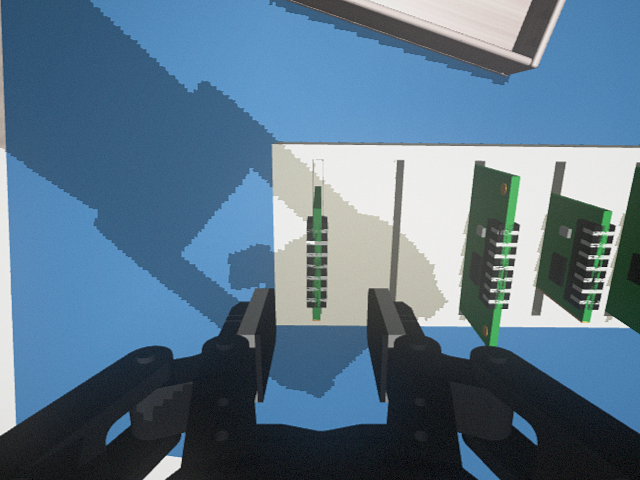

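Request:
jog_arm:
  series: "0.03 0.0004 -0.003 0.3 0 0 0.4; 0.0746 0.0004 -0.003 0.3 0 0 0.4; 0.0746 0.0004 -0.003 0.3 0 0 0.4; 0.0746 0.0004 -0.003 0.3 0 0 0.4; 0.0746 0.0004 -0.003 0.3 0 0 0; 0.0746 0.0004 -0.003 0.3 0 0 0; 0.0746 0.0004 -0.003 0.3 0 0 0; 0.0746 0.0004 -0.003 0.3 0 0 0"

```text
t: 4.3
eef_pos: [0.4513, -0.2491, 0.051]
tool_rot: [0.706, -0.057, 0.703, 0.056]
ft_force: [-0.1, -0.1, 7.5]
grip_width: 0.0094
```

```bash
python3 - <<'E'
from h import *
from rig import robot
f=robot.grab_frame("wrist"); cv2.imwrite("pics/w4.png",f["color"])
delta([*slot(RACK,-.092),.2],Rdown(.1597))
E
```

```text
t 4.35 at [ 0.4513 -0.2491  0.051 ] zyaw 0.16 grip 0.0097 F [0.6 1.7 6.5] q [-0.58  0.16  1.65  0.    1.32 -0.74]
shift [-0.149  -0.0003  0.0006] rot [0.04 0.21 0.15] | rows>= 2.4
```

View pics/w4.png

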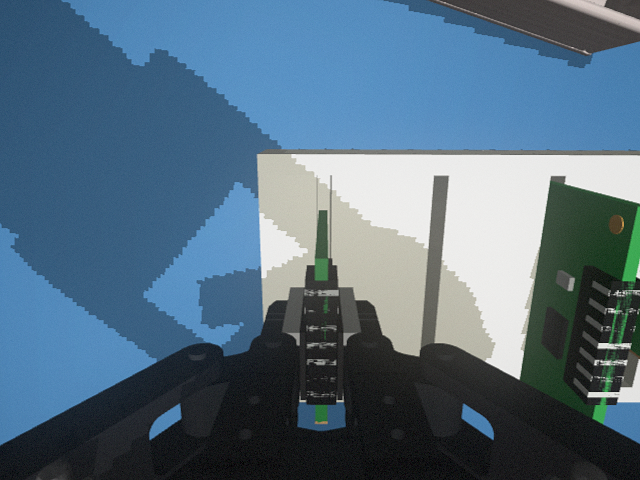

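```bash
sed -i 's/TRAY=.*/TRAY=(0.480,-0.0695,-0.115)/' h.py; python3 - <<'E'
from h import *
delta([*slot(TRAY,-.035),.2],Rdown(-.115))
delta([*slot(TRAY,-.035),.056],Rdown(-.115))
E
```

```text
t 4.35 at [ 0.4513 -0.2491  0.051 ] zyaw 0.16 grip 0.0097 F [0.6 1.7 6.5] q [-0.58  0.16  1.65  0.    1.32 -0.74]
shift [-0.1494  0.1819  0.0239] rot [15.78  0.23  0.12] | rows>= 3.8
t 4.35 at [ 0.4513 -0.2491  0.051 ] zyaw 0.16 grip 0.0097 F [0.6 1.7 6.5] q [-0.58  0.16  1.65  0.    1.32 -0.74]
shift [-0.0054  0.1823  0.0233] rot [15.78  0.23  0.12] | rows>= 2.9
```

Request:
jog_arm:
  series: "-0.06 0 0 0 0 0 0; -0.12 0 0 0 0 0 0; -0.15 0 0 0 0 0 0; -0.15 0.06 0.008 5 0 0 0; -0.15 0.12 0.016 10 0 0 0; -0.15 0.1819 0.0239 15.8 0 0 0; -0.15 0.1819 0.0239 15.8 0 0 0; -0.15 0.1819 0.0239 15.8 0 0 0"

```text
t: 5.35
eef_pos: [0.4445, -0.0653, 0.199]
tool_rot: [0.706, 0.04, 0.706, -0.041]
ft_force: [0.2, 0.0, -0.8]
grip_width: 0.0091
```

```bash
python3 - <<'E'
from h import *
from rig import robot
f=robot.grab_frame("wrist"); cv2.imwrite("pics/w5.png",f["color"])
delta([*slot(TRAY,-.035),.056],Rdown(-.115))
E
```

```text
t 5.4 at [ 0.4445 -0.0659  0.1989] zyaw -0.116 grip 0.0094 F [ 1.  -0.4 -0.4] q [-0.23 -0.15  1.66 -0.    1.63 -0.11]
shift [0.1429 0.0005 0.0007] rot [-0.03  0.02  0.02] | rows>= 2.3
```

View pics/w5.png

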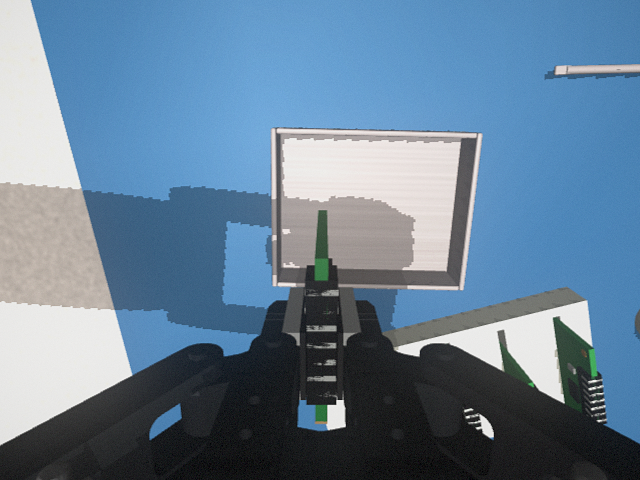

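Request:
jog_arm:
  series: "0.05 0 0 0 0 0 0; 0.1 0 0 0 0 0 0; 0.143 0 0 0 0 0 0; 0.143 0 0 0 0 0 0; 0.143 0 0 0 0 0 0.35; 0.143 0 0 0 0 0 0.35; 0.143 0 0 0 0 0 0.35; 0.1 0 0 0 0 0 0.35"

```text
t: 6.4
eef_pos: [0.4426, -0.0646, 0.0969]
tool_rot: [0.704, 0.041, 0.708, -0.04]
ft_force: [0.7, -0.9, 0.2]
grip_width: 0.0299
```

```bash
python3 - <<'E'
from h import *
from rig import robot
delta([*slot(RACK,0),.2],Rdown(.1597))
E
```

```text
t 6.4 at [ 0.4426 -0.0646  0.0969] zyaw -0.115 grip 0.0299 F [ 0.7 -0.9  0.2] q [-0.23 -0.08  1.8   0.    1.42 -0.11]
shift [-0.1039 -0.1571  0.1179] rot [-15.75  -0.34  -0.09] | rows>= 3.6
```

Request:
jog_arm:
  series: "-0.06 0 0 0 0 0 0.35; -0.11 0 0 0 0 0 0.35; -0.11 -0.05 0.04 -5 0 0 0.35; -0.11 -0.1 0.08 -10 0 0 0.35; -0.104 -0.157 0.118 -15.8 0 0 0.35; -0.104 -0.157 0.118 -15.8 0 0 0.35; -0.104 -0.157 0.118 -15.8 0 0 0.35"

```text
t: 7.28
eef_pos: [0.5435, -0.2347, 0.2026]
tool_rot: [0.705, -0.056, 0.705, 0.056]
ft_force: [-0.4, -0.1, -0.1]
grip_width: 0.0299
```

```bash
python3 - <<'E'
from h import *
from rig import robot
f=robot.grab_frame("wrist"); cv2.imwrite("pics/w6.png",f["color"])
delta([*slot(RACK,0),.052],Rdown(.1597))
E
```

```text
t 7.33 at [ 0.5435 -0.2339  0.2032] zyaw 0.16 grip 0.0297 F [-0.5  0.3 -0. ] q [-0.47  0.25  1.24  0.    1.65 -0.63]
shift [ 0.1512 -0.0003 -0.0014] rot [ 0.04  0.03 -0.  ] | rows>= 2.4
```

View pics/w6.png

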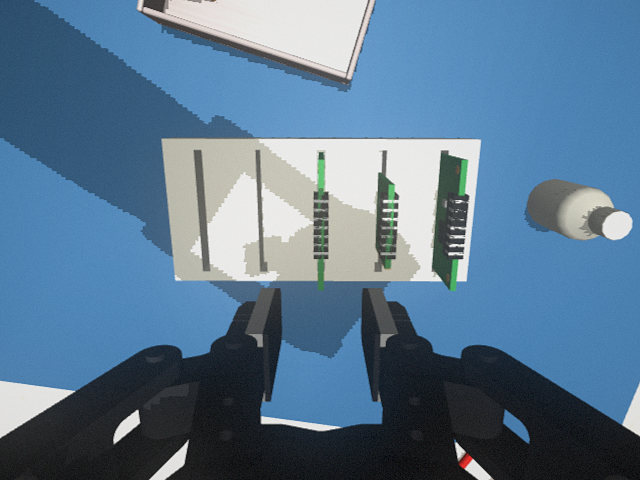

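Board at column 321, on the camera's centre line; both first slots are empty. Descend and grip.

Request:
jog_arm:
  series: "0.05 0 -0.001 0 0 0 0.35; 0.1 0 -0.001 0 0 0 0.35; 0.151 0 -0.001 0 0 0 0.35; 0.151 0 -0.001 0 0 0 0.35; 0.151 0 -0.001 0 0 0 0; 0.151 0 -0.001 0 0 0 0; 0.151 0 -0.001 0 0 0 0; 0.151 0 -0.001 0 0 0 0"

```text
t: 8.32
eef_pos: [0.5443, -0.2352, 0.0552]
tool_rot: [0.707, -0.058, 0.703, 0.056]
ft_force: [-0.4, 2.4, 7.9]
grip_width: 0.0091
```

```bash
python3 - <<'E'
from h import *
from rig import robot
f=robot.grab_frame("wrist"); cv2.imwrite("pics/w7.png",f["color"])
f=robot.grab_frame("top"); cv2.imwrite("pics/t7.png",cv2.resize(f["color"][225:345,280:450],None,fx=4,fy=4))
delta([*slot(CASE,-.052),.21],Rdown(CASE[2]-np.pi))
E
```

```text
t 8.43 at [ 0.5443 -0.2352  0.0553] zyaw 0.161 grip 0.0093 F [-2.   2.   7.9] q [-0.47  0.36  1.41  0.    1.37 -0.63]
shift [-0.1555  0.4107  0.0674] rot [19.75  0.3   0.11] | rows>= 7.1
```

View pics/w7.png

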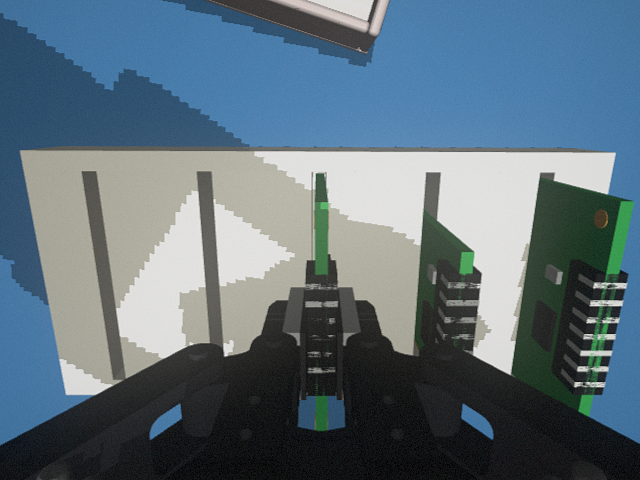

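View pics/t7.png

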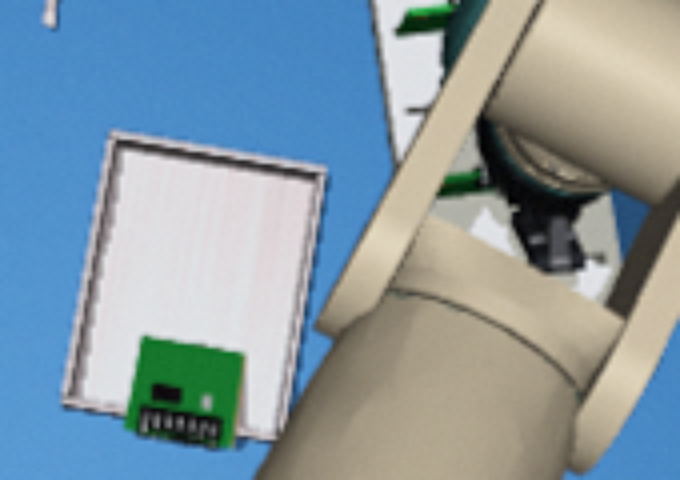

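Request:
jog_arm:
  series: "-0.06 0 0 0 0 0 0; -0.12 0 0 0 0 0 0; -0.18 0 0 0 0 0 0; -0.18 0.06 0.008 5 0 0 0; -0.18 0.12 0.016 10 0 0 0; -0.18 0.18 0.024 15 0 0 0; -0.18 0.24 0.036 19.8 0 0 0; -0.18 0.3 0.048 19.8 0 0 0"

```text
t: 9.43
eef_pos: [0.5419, 0.071, 0.2334]
tool_rot: [0.705, 0.066, 0.703, -0.066]
ft_force: [-0.1, -0.8, -0.4]
grip_width: 0.0093
```

```bash
python3 - <<'E'
from h import *
from rig import robot
f=robot.grab_frame("wrist"); cv2.imwrite("pics/w8.png",f["color"]);print(f["rvec"],f["tvec"])
f=robot.grab_frame("scene"); cv2.imwrite("pics/s8.png",f["color"])
delta([*slot(CASE,-.052),.21],Rdown(CASE[2]-np.pi))
E
```

```text
[-2.85927454  0.26683052  0.03406789] [-0.51805268  0.12869883  0.42517194]
t 9.53 at [0.5417 0.0744 0.2332] zyaw -0.179 grip 0.0094 F [ 0.1 -1.1 -0.7] q [0.07 0.11 1.33 0.   1.69 0.25]
shift [ 0.0234  0.1056 -0.0164] rot [ 0.32  0.11 -0.13] | rows>= 1.8
```

View pics/w8.png

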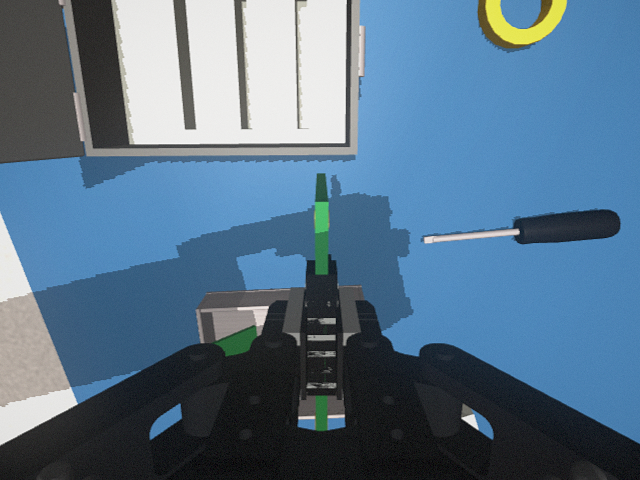

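View pics/s8.png

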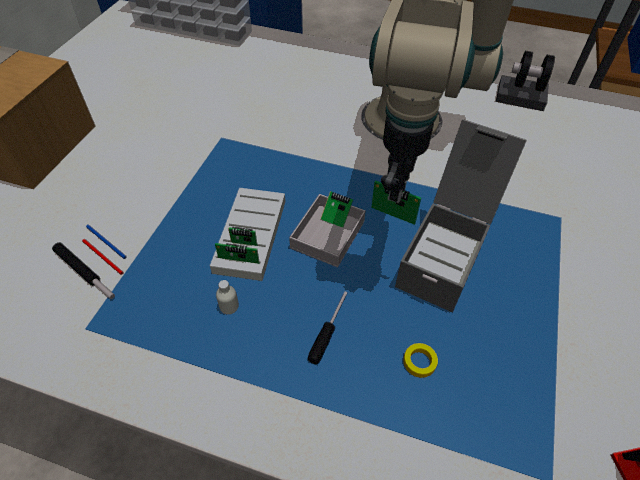

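```bash
python3 - <<'E'
from h import *
wcam("w8",[-2.85927454,0.26683052,0.03406789],[-0.51805268,0.12869883,0.42517194])
P=np.array([[-90,-65,95],[90,-65,95],[-47.5,-49,40],[-56.5,-49,40],[-3.5,-49,40],[-12.5,-49,40],[40.5,-49,40],[31.5,-49,40]])/1e3
print(proj(world(CASE,P),"w8").round(1))
a=cv2.imread("pics/w8.png")[90:170,60:380]; cv2.imwrite("pics/w8c.png",cv2.resize(a,None,fx=2.5,fy=2.5,interpolation=cv2.INTER_CUBIC))
E
```

```text
[[357.9 -66.4]
 [ 49.2 -66. ]
 [291.9  -7.2]
 [304.4  -7.3]
 [230.9  -7.2]
 [243.3  -7.2]
 [169.8  -7.1]
 [182.3  -7.1]]
```

View pics/w8c.png

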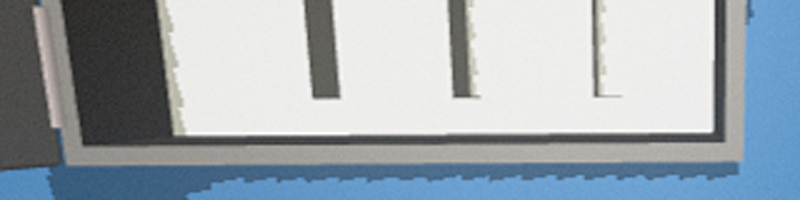

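```bash
python3 - <<'E'
from h import *
wcam("w8",[-2.85927454,0.26683052,0.03406789],[-0.51805268,0.12869883,0.42517194])
P=np.array([[-90,65,95],[90,65,95],[-47.5,49,40],[-56.5,49,40],[-3.5,49,40],[-12.5,49,40],[40.5,49,40],[31.5,49,40]])/1e3
o=[(356,154.4),(86.8,156),(298,128.8),(308.8,128.8),(241.2,128.8),(252,128.8),(184.8,129),(196,129)]
print(proj(world(CASE,P),"w8").round(1))
fit([("w8",o,P)],CASE)
Q=np.array([[-90,-65,95],[-90,65,95],[90,65,95],[90,-65,95]])/1e3
fit([("w8",o,P),("top",[(184.5,233.75),(245,247),(222.5,332),(161.75,318)],Q)],CASE)
E
```

```text
[[353.6 159.5]
 [ 83.7 160. ]
 [294.4 132.9]
 [305.9 132.8]
 [238.3 133. ]
 [249.8 132.9]
 [182.2 133.1]
 [193.7 133. ]]
fit [0.49587182 0.19340146 2.96016933] rms px 0.4030884798104625
[ 1.1  0.1 -0.4 -0.3 -0.8 -0.1 -0.1 -0.2 -0.3  0.1  0.4  0.1 -0.1  0.2
  0.2  0.2]
fit [0.49564839 0.1932579  2.96140146] rms px 0.781481222874604
[ 0.9  0.2 -0.5  0.2 -1.   0.  -0.3 -0.  -0.4  0.4  0.3  0.3 -0.3  0.5
  0.   0.4 -1.1 -1.2 -1.4 -1.3 -0.4 -1.1 -1.6 -1. ]
```

```bash
sed -i 's/CASE=([^)]*)/CASE=(0.4955,0.193,2.9602)/' h.py; python3 - <<'E'
from h import *
delta([*slot(CASE,-.052),.20],Rdown(CASE[2]-np.pi))
E
```

```text
t 9.53 at [0.5417 0.0744 0.2332] zyaw -0.179 grip 0.0094 F [ 0.1 -1.1 -0.7] q [0.07 0.11 1.33 0.   1.69 0.25]
shift [ 0.0334  0.1083 -0.0146] rot [ 0.16  0.11 -0.13] | rows>= 1.8
```

Request:
jog_arm:
  series: "0 0.05 -0.007 0 0 0 0; 0 0.105 -0.0146 0 0 0 0; 0.033 0.105 -0.0146 0 0 0 0; 0.033 0.105 -0.0146 0 0 0 0; 0.033 0.105 -0.0146 0 0 0 0; 0.033 0.105 -0.0146 0 0 0 0"

```text
t: 10.28
eef_pos: [0.5477, 0.1743, 0.2006]
tool_rot: [0.705, 0.066, 0.703, -0.065]
ft_force: [0.0, -1.0, -0.0]
grip_width: 0.0093
```

```bash
python3 - <<'E'
from h import *
from rig import robot
f=robot.grab_frame("wrist"); cv2.imwrite("pics/w9.png",f["color"]);print(f["rvec"],f["tvec"])
delta([*slot(CASE,-.052),.20],Rdown(CASE[2]-np.pi))
E
```

```text
[-2.85980114  0.26680601  0.03422922] [-0.50454966  0.23650433  0.42099769]
t 10.32 at [0.5476 0.1744 0.2003] zyaw -0.186 grip 0.0089 F [-0.1  0.4 -0.9] q [0.24 0.2  1.3  0.   1.64 0.43]
shift [ 0.0003  0.0088 -0.0027] rot [-0.28  0.13 -0.07] | rows>= 0.1
```

View pics/w9.png

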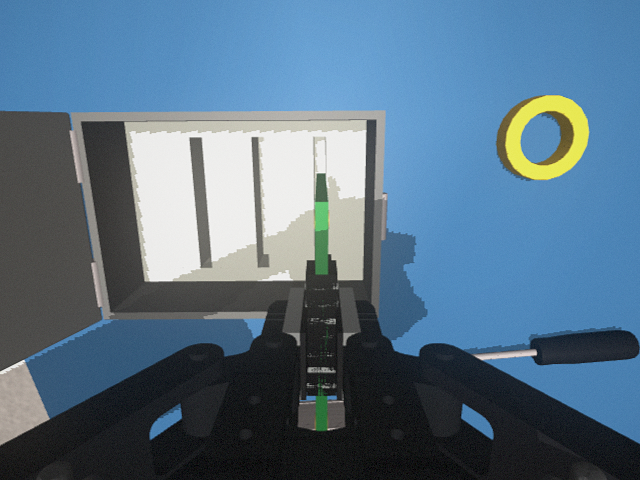

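```bash
python3 - <<'E'
from h import *
wcam("w9",[-2.85980114,0.26680601,0.03422922],[-0.50454966,0.23650433,0.42099769])
a=cv2.imread("pics/w9.png")[100:330,60:400]; cv2.imwrite("pics/w9c.png",cv2.resize(a,None,fx=2.35,fy=2.35,interpolation=cv2.INTER_CUBIC))
P=np.array([[-90,-65,95],[90,-65,95],[90,65,95],[-47.5,-49,40],[-56.5,-49,40],[-3.5,-49,40],[-12.5,-49,40],[40.5,-49,40],[31.5,-49,40]])/1e3
print(proj(world(CASE,P),"w9").round(1))
E
```

```text
[[385.  111.1]
 [ 70.2 112.5]
 [103.1 319.7]
 [312.7 137. ]
 [325.4 136.9]
 [250.7 137.3]
 [263.4 137.2]
 [188.7 137.5]
 [201.4 137.5]]
```

View pics/w9c.png

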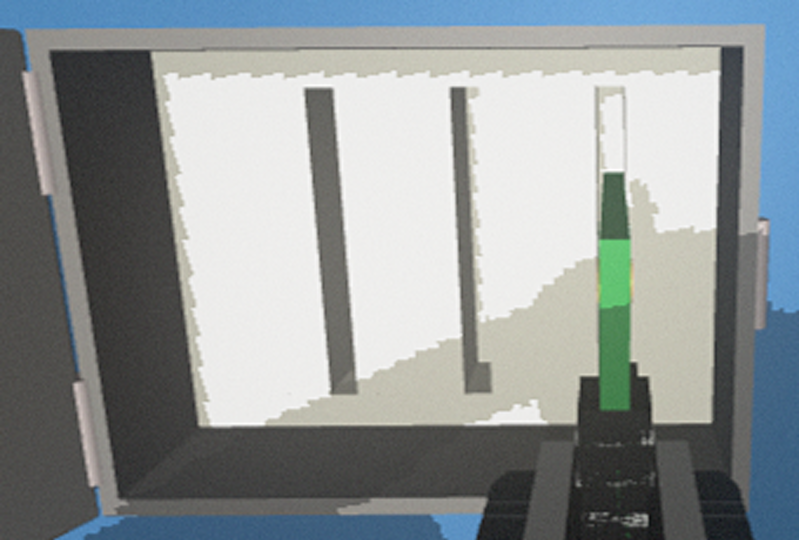

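Request:
jog_arm:
  series: "0 0.0077 -0.0014 0 0 0 0; 0.05 0.0077 -0.0014 0 0 0 0; 0.1 0.0077 -0.0014 0 0 0 0; 0.105 0.0077 -0.0014 0 0 0 0; 0.105 0.0077 -0.0014 0 0 0 0; 0.105 0.0077 -0.0014 0 0 0 0"

```text
t: 11.08
eef_pos: [0.5483, 0.1832, 0.0962]
tool_rot: [0.705, 0.066, 0.703, -0.065]
ft_force: [0.1, 0.0, -0.4]
grip_width: 0.0096
```

```bash
python3 - <<'E'
from h import *
from rig import robot
f=robot.grab_frame("wrist"); cv2.imwrite("pics/w10.png",f["color"]);print(f["rvec"],f["tvec"])
f=robot.grab_frame("scene"); cv2.imwrite("pics/s10.png",cv2.resize(f["color"][100:320,350:550],None,fx=2.7,fy=2.7))
delta([*slot(CASE,-.052),.060],Rdown(CASE[2]-np.pi))
E
```

```text
[-2.8603611   0.26529719  0.03268474] [-0.50373407  0.27242925  0.3220532 ]
t 11.18 at [0.5479 0.183  0.0956] zyaw -0.185 grip 0.0091 F [ 0.1  0.7 -0.1] q [0.26 0.28 1.42 0.   1.44 0.44]
shift [ 0.0356  0.0003 -0.0015] rot [-0.22  0.16 -0.08] | rows>= 0.6
```

View pics/w10.png

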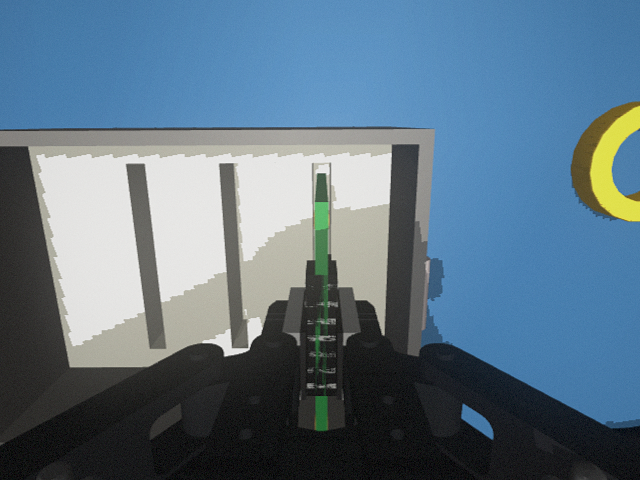

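View pics/s10.png

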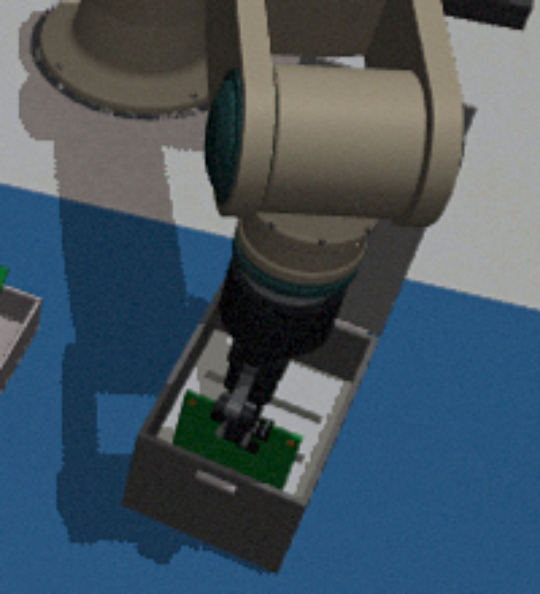

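Request:
jog_arm:
  series: "0.015 0.0005 -0.0003 0 0 0 0; 0.03 0.0005 -0.0003 0 0 0 0; 0.036 0.0005 -0.0003 0 0 0 0; 0.036 0.0005 -0.0003 0 0 0 0; 0.036 0.0005 -0.0003 0 0 0 0"

```text
t: 11.8
eef_pos: [0.5469, 0.1834, 0.0579]
tool_rot: [0.704, 0.065, 0.704, -0.065]
ft_force: [-0.9, 0.8, -1.2]
grip_width: 0.0092
```

Request:
jog_arm:
  series: "0.003 0 0 0 0 0 0; 0.003 0 0 0 0 0 0.25; 0.003 0 0 0 0 0 0.25; 0.003 0 0 0 0 0 0.25; -0.03 0 0 0 0 0 0.25; -0.09 0 0 0 0 0 0.25; -0.15 0 0 0 0 0 0.25; -0.15 0 0 0 0 0 0.25"

```text
t: 12.8
eef_pos: [0.549, 0.1839, 0.2144]
tool_rot: [0.708, 0.067, 0.7, -0.064]
ft_force: [-0.2, 0.2, -0.1]
grip_width: 0.0209
```

```bash
python3 - <<'E'
from h import *
from rig import robot
f=robot.grab_frame("wrist"); cv2.imwrite("pics/w11.png",f["color"]);print(f["rvec"],f["tvec"])
delta([*slot(RACK,.046),.22],Rdown(RACK[2]))
E
```

```text
[-2.86300642  0.26691128  0.02222198] [-0.50608377  0.24366326  0.43203017]
t 12.85 at [0.5478 0.1836 0.2105] zyaw -0.185 grip 0.0215 F [-1.4  0.1 -0.6] q [0.26 0.2  1.28 0.   1.66 0.44]
shift [-0.0099 -0.3963  0.1147] rot [-19.76   0.31  -0.09] | rows>= 6.6
```

View pics/w11.png

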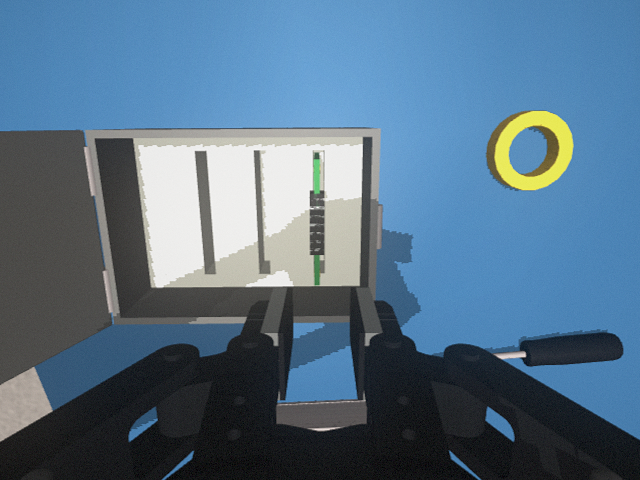

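Request:
jog_arm:
  series: "-0.02 -0.06 0.015 -5 0 0 0.35; -0.02 -0.12 0.03 -10 0 0 0.35; -0.02 -0.18 0.05 -15 0 0 0.35; -0.02 -0.24 0.07 -19.8 0 0 0.35; -0.02 -0.3 0.09 -19.8 0 0 0.35; -0.01 -0.36 0.11 -19.8 0 0 0.35; -0.01 -0.396 0.1155 -19.8 0 0 0.35; -0.01 -0.396 0.1155 -19.8 0 0 0.35"

```text
t: 13.85
eef_pos: [0.5862, -0.2298, 0.2145]
tool_rot: [0.703, -0.054, 0.706, 0.056]
ft_force: [-0.1, 0.7, -0.8]
grip_width: 0.0302
```

```bash
sed -i 's/^RACK=(0.5422,/RACK=(0.5434,/' h.py; python3 - <<'E'
from h import *
from rig import robot
f=robot.grab_frame("wrist"); cv2.imwrite("pics/w12.png",f["color"]);print(f["rvec"],f["tvec"])
delta([*slot(RACK,.046),.052],Rdown(RACK[2]))
E
```

```text
[-2.86426857 -0.22574025 -0.02323955] [-0.54037987 -0.33690599  0.28050896]
t 13.9 at [ 0.5867 -0.228   0.2151] zyaw 0.158 grip 0.03 F [-0.5 -0.2 -0. ] q [-0.43  0.36  1.08  0.    1.7  -0.59]
shift [0.1631 0.0002 0.0028] rot [-0.08 -0.18 -0.14] | rows>= 2.6
```

View pics/w12.png

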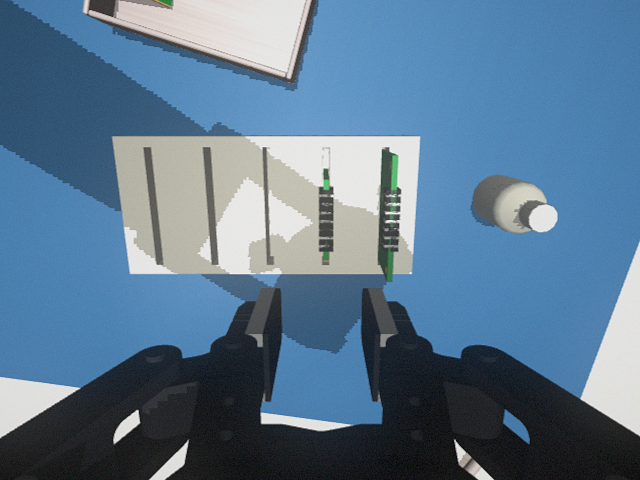

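Request:
jog_arm:
  series: "0.05 0 0.0028 0 0 0 0.35; 0.1 0 0.0028 0 0 0 0.35; 0.15 0 0.0028 0 0 0 0.35; 0.163 0 0.0028 0 0 0 0.35; 0.163 0 0.0028 0 0 0 0.35; 0.163 0 0.0028 0 0 0 0; 0.163 0 0.0028 0 0 0 0; 0.163 0 0.0028 0 0 0 0"

```text
t: 14.9
eef_pos: [0.5911, -0.2272, 0.0577]
tool_rot: [0.706, -0.057, 0.704, 0.056]
ft_force: [-3.4, 1.1, 6.1]
grip_width: 0.009
```

Request:
jog_arm:
  series: "0 0 0 0 0 0 0; -0.05 0 0 0 0 0 0; -0.1 0 0 0 0 0 0; -0.15 0 0 0 0 0 0; -0.15 0 0 0 0 0 0"

```text
t: 15.52
eef_pos: [0.5923, -0.2277, 0.2122]
tool_rot: [0.709, -0.059, 0.701, 0.055]
ft_force: [1.2, 0.1, 0.2]
grip_width: 0.0089
```

```bash
python3 - <<'E'
from h import *
from rig import robot
f=robot.grab_frame("wrist"); cv2.imwrite("pics/w13.png",f["color"]);print(f["rvec"],f["tvec"])
f=robot.grab_frame("top"); cv2.imwrite("pics/t13.png",f["color"])
delta([*slot(TRAY,.038),.2],Rdown(TRAY[2]))
E
```

```text
[-2.85589878 -0.22831725 -0.04600917] [-0.5484632  -0.33627472  0.26708598]
t 15.62 at [ 0.5905 -0.2269  0.2057] zyaw 0.16 grip 0.0089 F [-0.6  0.  -1.2] q [-0.43  0.36  1.09  0.    1.68 -0.59]
shift [ 0.0055  0.1626 -0.0474] rot [15.78  0.12  0.05] | rows>= 2.7
```

View pics/w13.png

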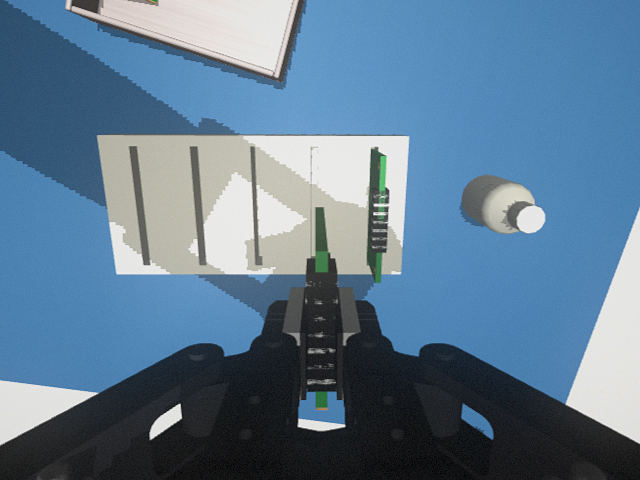

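View pics/t13.png

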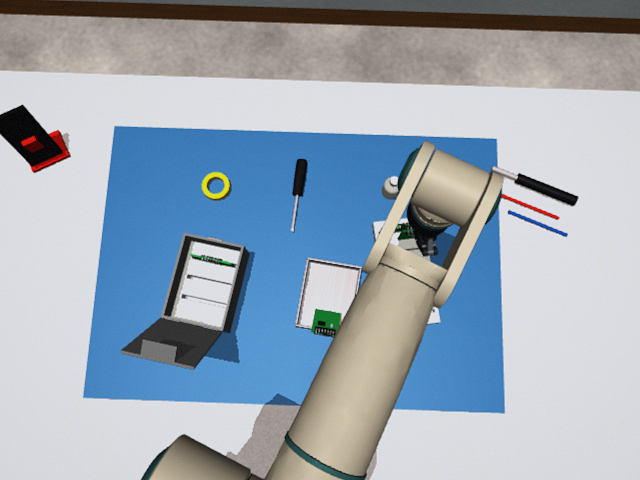

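Request:
jog_arm:
  series: "0 0.05 -0.015 5 0 0 0; 0 0.1 -0.03 10 0 0 0; 0.005 0.1626 -0.0474 15.8 0 0 0; 0.005 0.1626 -0.0474 15.8 0 0 0; 0.005 0.1626 -0.0474 15.8 0 0 0; 0.005 0.1626 -0.0474 15.8 0 0 0"

```text
t: 16.38
eef_pos: [0.5178, -0.0748, 0.1993]
tool_rot: [0.706, 0.041, 0.706, -0.041]
ft_force: [-0.2, -0.8, -0.9]
grip_width: 0.0091
```

```bash
sed -i 's/^RACK=(0.5434,/RACK=(0.545,/' h.py;python3 - <<'E'
from h import *
from rig import robot
f=robot.grab_frame("wrist"); cv2.imwrite("pics/w14.png",f["color"]);print(f["rvec"],f["tvec"])
delta([*slot(TRAY,.038),.059],Rdown(TRAY[2]))
E
```

```text
[-2.8657725   0.16575754  0.0250114 ] [-0.52083083 -0.0402948   0.34452683]
t 16.43 at [ 0.5178 -0.0748  0.1993] zyaw -0.117 grip 0.009 F [ 0.8  0.1 -0.5] q [-0.21  0.06  1.46 -0.    1.63 -0.1 ]
shift [ 1.403e-01  1.000e-03 -1.000e-04] rot [-0.09 -0.02  0.  ] | rows>= 2.2
```

View pics/w14.png

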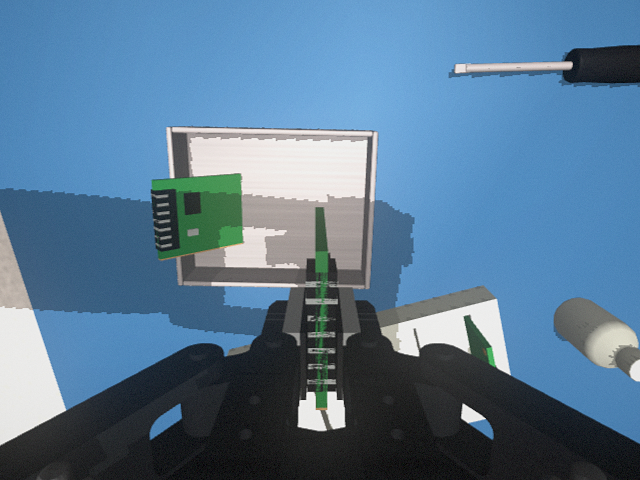

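Request:
jog_arm:
  series: "0.05 0 0 0 0 0 0; 0.1 0 0 0 0 0 0; 0.14 0 0 0 0 0 0; 0.14 0 0 0 0 0 0; 0.14 0 0 0 0 0 0.3; 0.14 0 0 0 0 0 0.3; 0.09 0 0 0 0 0 0.3; 0.03 0 0 0 0 0 0.35"

```text
t: 17.42
eef_pos: [0.5169, -0.0738, 0.1707]
tool_rot: [0.705, 0.041, 0.707, -0.041]
ft_force: [0.4, -1.1, 0.1]
grip_width: 0.0302
```

```bash
python3 - <<'E'
from h import *
from rig import robot
f=robot.grab_frame("wrist"); cv2.imwrite("pics/w15.png",f["color"]);print(f["rvec"],f["tvec"])
delta([*slot(RACK,.092),.21],Rdown(RACK[2]))
E
```

```text
[-2.86622251  0.16437644  0.02650278] [-0.51968253 -0.03226401  0.31772898]
t 17.48 at [ 0.5205 -0.0745  0.1813] zyaw -0.115 grip 0.0296 F [ 1.3 -0.1  8.4] q [-0.21  0.06  1.49  0.    1.58 -0.1 ]
shift [-0.0267 -0.1311  0.1317] rot [-15.76   0.78   0.18] | rows>= 3.0
```

View pics/w15.png

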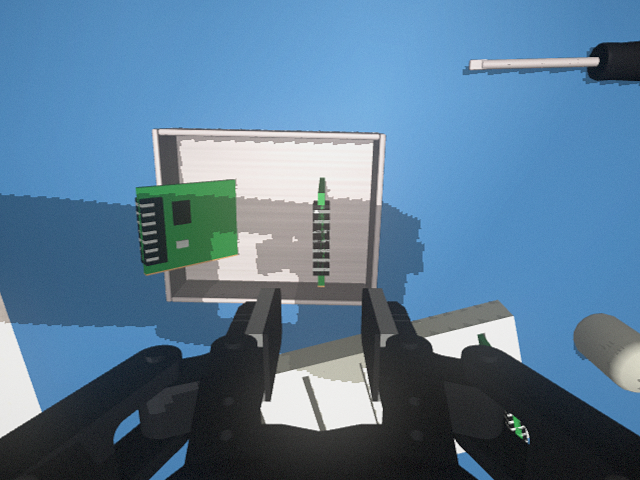

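Request:
jog_arm:
  series: "-0.02 -0.04 0.04 -5 0 0 0.35; -0.025 -0.08 0.08 -10 0 0 0.35; -0.026 -0.131 0.1317 -15.8 0 0 0.35; -0.026 -0.131 0.1317 -15.8 0 0 0.35; -0.026 -0.131 0.1317 -15.8 0 0 0.35; -0.026 -0.131 0.1317 -15.8 0 0 0.35"

```text
t: 18.23
eef_pos: [0.6331, -0.218, 0.1969]
tool_rot: [0.705, -0.057, 0.704, 0.057]
ft_force: [0.1, -0.4, 0.0]
grip_width: 0.0299
```

```bash
python3 - <<'E'
from h import *
from rig import robot
f=robot.grab_frame("wrist"); cv2.imwrite("pics/w16.png",f["color"]);print(f["rvec"],f["tvec"])
delta([*slot(RACK,.092),.052],Rdown(RACK[2]))
E
```

```text
[-2.86141414 -0.23166817 -0.0322357 ] [-0.58808048 -0.33033769  0.26008672]
t 18.27 at [ 0.6331 -0.2179  0.197 ] zyaw 0.161 grip 0.0299 F [ 1.  -0.1  0.1] q [-0.39  0.48  0.97  0.    1.7  -0.55]
shift [ 0.145  -0.0022  0.0022] rot [0.1  0.09 0.04] | rows>= 2.3
```

View pics/w16.png

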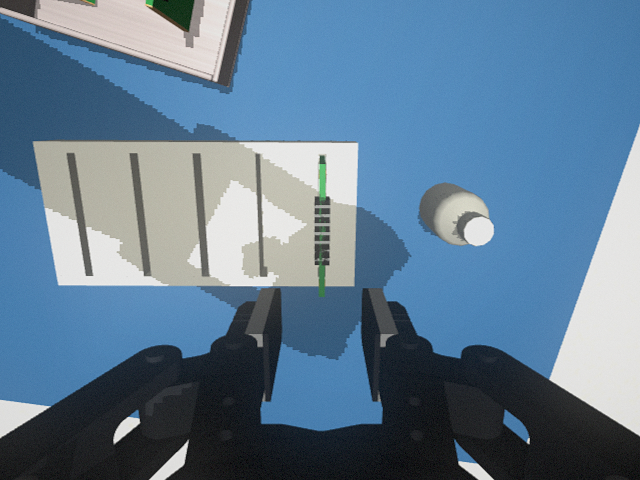

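Request:
jog_arm:
  series: "0.05 -0.002 0.0012 0 0 0 0.35; 0.1 -0.002 0.0012 0 0 0 0.35; 0.145 -0.002 0.0012 0 0 0 0.35; 0.145 -0.002 0.0012 0 0 0 0.35; 0.145 -0.002 0.0012 0 0 0 0.35; 0.145 -0.002 0.0012 0 0 0 0; 0.145 -0.002 0.0012 0 0 0 0; 0.145 -0.002 0.0012 0 0 0 0"

```text
t: 19.27
eef_pos: [0.6358, -0.2214, 0.0542]
tool_rot: [0.706, -0.057, 0.704, 0.056]
ft_force: [-2.0, 1.5, 6.3]
grip_width: 0.0093
```

Request:
jog_arm:
  series: "0 0 0 0 0 0 0; -0.05 0 0 0 0 0 0; -0.1 0 0 0 0 0 0; -0.17 0 0 0 0 0 0; -0.17 0 0 0 0 0 0"

```text
t: 19.9
eef_pos: [0.6365, -0.2216, 0.2297]
tool_rot: [0.709, -0.059, 0.7, 0.054]
ft_force: [0.7, 0.6, -1.0]
grip_width: 0.0095
```

```bash
python3 - <<'E'
from h import *
from rig import robot
delta([*slot(CASE,-.008),.22],Rdown(CASE[2]-np.pi))
E
```

```text
t 19.9 at [ 0.6365 -0.2216  0.2297] zyaw 0.16 grip 0.0095 F [ 0.7  0.6 -1. ] q [-0.39  0.48  0.9   0.    1.75 -0.55]
shift [ 0.0058  0.4292 -0.0656] rot [19.58  0.74  0.29] | rows>= 6.9
```

Request:
jog_arm:
  series: "0 0.06 -0.01 5 0 0 0; 0 0.12 -0.02 10 0 0 0; 0 0.18 -0.03 15 0 0 0; 0 0.24 -0.04 19.6 0 0 0; 0 0.3 -0.05 19.6 0 0 0; 0 0.36 -0.058 19.6 0 0 0; 0.005 0.428 -0.0645 19.6 0 0 0; 0.005 0.428 -0.0645 19.6 0 0 0"

```text
t: 20.9
eef_pos: [0.5012, 0.1947, 0.2156]
tool_rot: [0.704, 0.063, 0.704, -0.062]
ft_force: [-0.7, -0.0, 0.2]
grip_width: 0.0087
```

Request:
jog_arm:
  series: "0 0 0 0 0 0 0; 0 0 0 0 0 0 0"

```text
t: 21.15
eef_pos: [0.5032, 0.1901, 0.2158]
tool_rot: [0.704, 0.065, 0.704, -0.065]
ft_force: [-0.8, 0.6, -1.1]
grip_width: 0.0092
```

```bash
python3 - <<'E'
from h import *
from rig import robot
f=robot.grab_frame("wrist"); cv2.imwrite("pics/w17.png",f["color"]);print(f["rvec"],f["tvec"])
delta([*slot(CASE,-.008),.096],Rdown(CASE[2]-np.pi))
E
```

```text
[-2.85905024  0.26212127  0.03698995] [-0.45820912  0.23749256  0.43856327]
t 21.2 at [0.5032 0.19   0.2158] zyaw -0.184 grip 0.009 F [-0.5  0.1  0.9] q [ 0.29  0.09  1.39 -0.    1.66  0.48]
shift [ 0.1198  0.0015 -0.0002] rot [-0.14  0.02 -0.  ] | rows>= 1.9
```

View pics/w17.png

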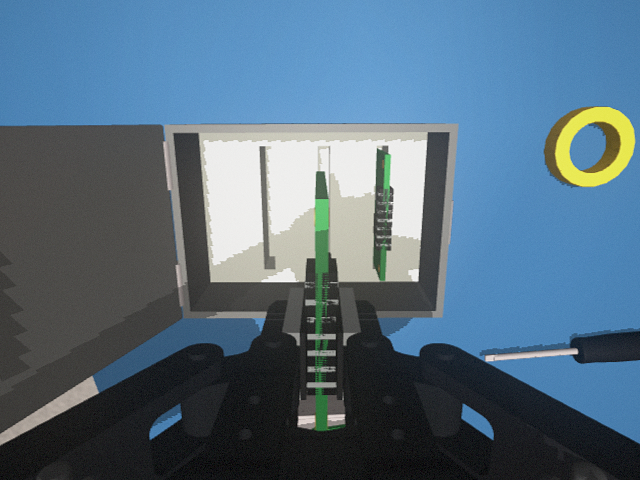

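Request:
jog_arm:
  series: "0.04 0 0.0017 0 0 0 0; 0.08 0 0.0017 0 0 0 0; 0.117 0 0.0017 0 0 0 0; 0.117 0 0.0017 0 0 0 0; 0.117 0 0.0017 0 0 0 0; 0.117 0 0.0017 0 0 0 0"

```text
t: 21.95
eef_pos: [0.5056, 0.1911, 0.101]
tool_rot: [0.705, 0.065, 0.703, -0.064]
ft_force: [0.3, -0.2, -0.9]
grip_width: 0.0095
```

```bash
python3 - <<'E'
from h import *
from rig import robot
f=robot.grab_frame("wrist"); cv2.imwrite("pics/w18.png",f["color"]);print(f["rvec"],f["tvec"])
f=robot.grab_frame("scene"); cv2.imwrite("pics/s18.png",cv2.resize(f["color"][100:320,350:550],None,fx=2.7,fy=2.7))
delta([*slot(CASE,-.008),.056],Rdown(CASE[2]-np.pi))
E
```

```text
[-2.86079529  0.26089024  0.03232306] [-0.46115922  0.26978428  0.32636348]
t 22.05 at [0.5051 0.1912 0.1002] zyaw -0.182 grip 0.0092 F [ 0.6  0.8 -0.3] q [0.29 0.17 1.53 0.   1.43 0.48]
shift [ 0.0442 -0.     -0.0019] rot [-0.03  0.13 -0.08] | rows>= 0.7
```

View pics/w18.png

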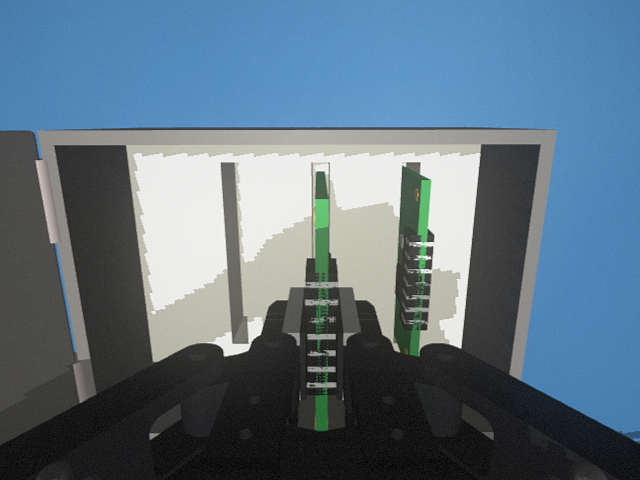

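View pics/s18.png

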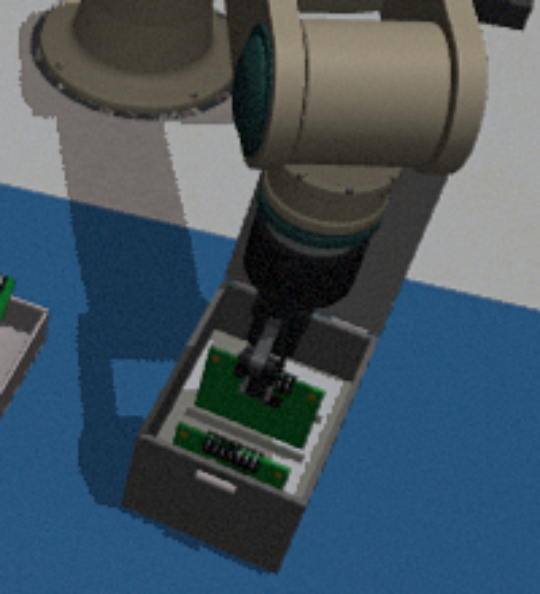

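Request:
jog_arm:
  series: "0.015 0 0 0 0 0 0; 0.03 0 0 0 0 0 0; 0.042 0 0 0 0 0 0; 0.042 0 0 0 0 0 0; 0.042 0 0 0 0 0 0"

```text
t: 22.68
eef_pos: [0.5043, 0.191, 0.0564]
tool_rot: [0.704, 0.064, 0.704, -0.064]
ft_force: [-0.1, -0.9, -0.2]
grip_width: 0.0089
```

Request:
jog_arm:
  series: "0.003 0 0 0 0 0 0; 0.003 0 0 0 0 0 0.25; 0.003 0 0 0 0 0 0.25; 0.003 0 0 0 0 0 0.25; -0.03 0 0 0 0 0 0.25; -0.09 0 0 0 0 0 0.25; -0.15 0 0 0 0 0 0.25; -0.15 0 0 0 0 0 0.25"

```text
t: 23.68
eef_pos: [0.5065, 0.1917, 0.2129]
tool_rot: [0.708, 0.066, 0.7, -0.063]
ft_force: [0.9, -0.0, -0.1]
grip_width: 0.0214
```

```bash
python3 - <<'E'
from h import *
from rig import robot
f=robot.grab_frame("wrist"); cv2.imwrite("pics/w19.png",f["color"]);print(f["rvec"],f["tvec"])
f=robot.grab_frame("top"); cv2.imwrite("pics/t19.png",f["color"])
f=robot.grab_frame("scene"); cv2.imwrite("pics/s19.png",f["color"])
s,_=tool();print(s)
E
```

```text
[-2.86361905  0.26182791  0.02227667] [-0.46372537  0.24220657  0.43077452]
{'t': 23.825, 'qpos': array([2.93546349e-01, 1.01427339e-01, 1.40030591e+00, 4.21430430e-05,
       1.64171439e+00, 4.75230219e-01]), 'qvel': array([-0.00190723,  0.01814534,  0.01904903,  0.00096382,  0.00168925,
       -0.00064273]), 'joint_torque': array([ 2.29674083e-02, -4.17656565e+01, -3.74494922e+01,  5.41446934e-04,
        2.22908835e-03,  7.52374802e-06]), 'eef_pos': array([0.50390291, 0.19088058, 0.20538255]), 'tool_rot': array([ 0.70357741,  0.06391342,  0.70480452, -0.06437773]), 'ft_force': array([-0.68684612, -0.91485119, -0.97362414]), 'wrist_torque': array([-0.00379659,  0.01474458, -0.00167005]), 'grip_width': 0.021240836667365995}
```

View pics/w19.png

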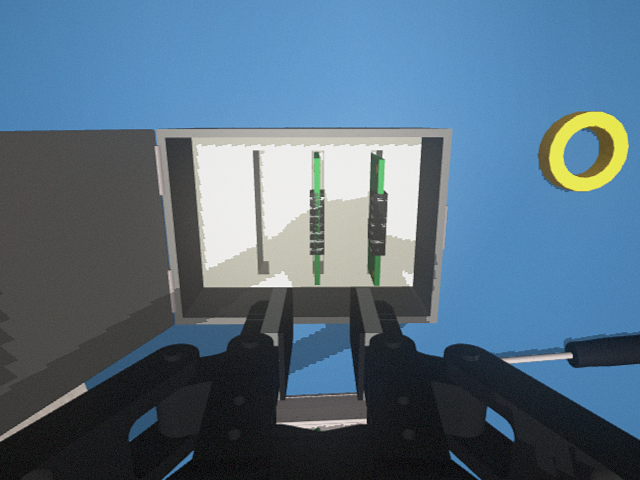

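View pics/t19.png

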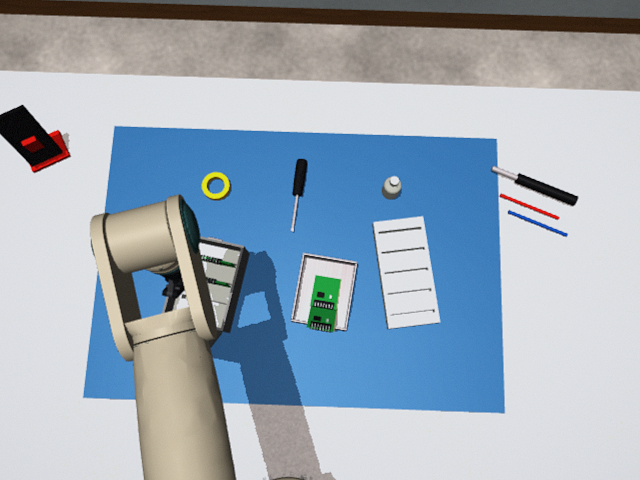

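View pics/s19.png

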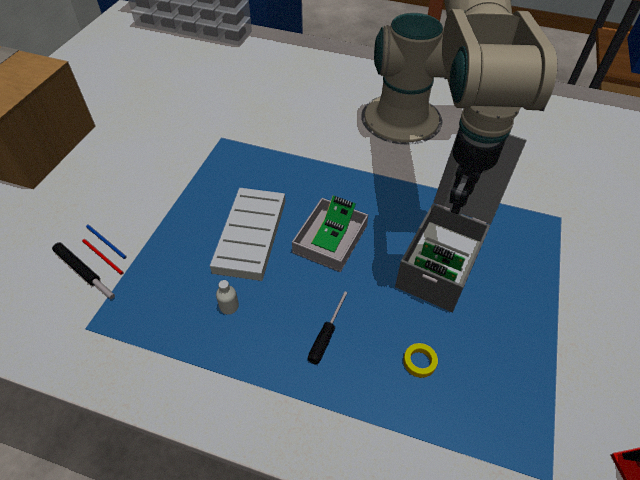

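```bash
python3 - <<'E'
import cv2
a=cv2.imread("pics/t19.png")[245:340,280:370]; cv2.imwrite("pics/t19c.png",cv2.resize(a,None,fx=6,fy=6,interpolation=cv2.INTER_CUBIC))
a=cv2.imread("pics/s19.png")[190:275,285:375]; cv2.imwrite("pics/s19c.png",cv2.resize(a,None,fx=6,fy=6,interpolation=cv2.INTER_CUBIC))
a=cv2.imread("pics/s19.png")[100:310,385:535]; cv2.imwrite("pics/s19d.png",cv2.resize(a,None,fx=2.8,fy=2.8,interpolation=cv2.INTER_CUBIC))
E
```

```text
(no output)
```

View pics/t19c.png

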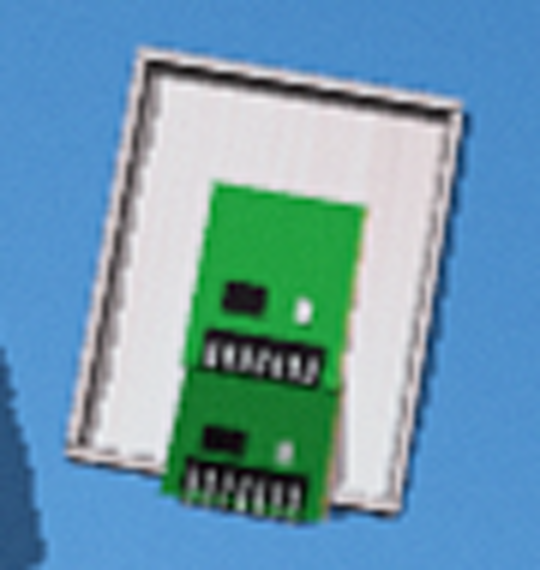

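View pics/s19c.png

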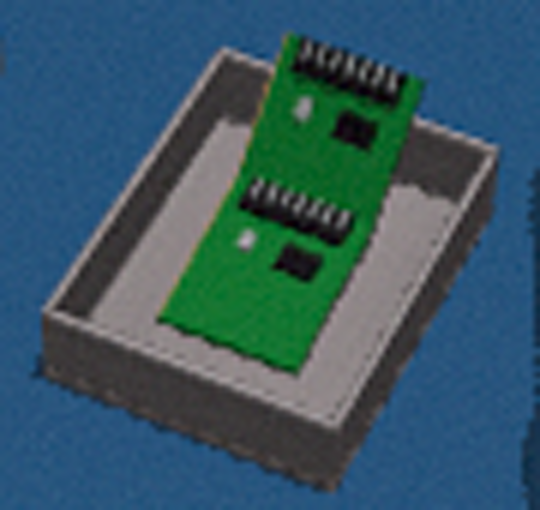

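View pics/s19d.png

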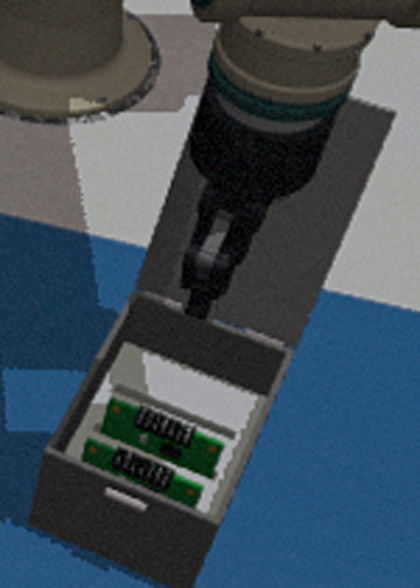

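```bash
python3 - <<'E'
from h import *
for th in (1.75,1.85,1.9,1.95,2.0,2.05):
    P=np.array([[90-192*np.cos(th),s*65,95.5+192*np.sin(th)] for s in(-1,1)])/1e3
    print(th,proj(world(CASE,P),"top").round(1).tolist(),proj(world(CASE,P),"scene").round(1).tolist(),world(CASE,P).round(3).tolist())
E
```

```text
1.75 [[123.8, 328.6], [198.0, 345.4]] [[523.9, 145.8], [457.4, 123.9]] [[0.385, 0.279, 0.284], [0.362, 0.151, 0.284]]
1.85 [[121.5, 339.6], [195.7, 356.5]] [[525.7, 141.9], [460.0, 120.5]] [[0.367, 0.283, 0.28], [0.343, 0.155, 0.28]]
1.9 [[120.6, 345.0], [194.7, 361.9]] [[526.4, 140.3], [461.2, 119.1]] [[0.358, 0.284, 0.277], [0.334, 0.157, 0.277]]
1.95 [[119.8, 350.3], [193.7, 367.2]] [[527.0, 139.0], [462.3, 118.0]] [[0.349, 0.286, 0.274], [0.325, 0.158, 0.274]]
2.0 [[119.0, 355.5], [192.8, 372.4]] [[527.4, 138.0], [463.2, 117.2]] [[0.34, 0.288, 0.27], [0.317, 0.16, 0.27]]
2.05 [[118.5, 360.5], [192.1, 377.4]] [[527.8, 137.2], [464.1, 116.6]] [[0.332, 0.289, 0.266], [0.308, 0.161, 0.266]]
```

```bash
cat >> h.py <<'E'
def lidgo(xc,z):
    return delta([*slot(CASE,xc),z],Rdown(CASE[2]-np.pi))
E
python3 - <<'E'
from h import *
lidgo(.200,.34); lidgo(.2,.235)
E
```

```text
t 23.82 at [0.5039 0.1909 0.2054] zyaw -0.182 grip 0.0212 F [-0.7 -0.9 -1. ] q [0.29 0.1  1.4  0.   1.64 0.48]
shift [-0.1343  0.0004 -0.2089] rot [-0.02 -0.1   0.05] | rows>= 4.0
t 23.82 at [0.5039 0.1909 0.2054] zyaw -0.182 grip 0.0212 F [-0.7 -0.9 -1. ] q [0.29 0.1  1.4  0.   1.64 0.48]
shift [-0.0293  0.0005 -0.2087] rot [-0.02 -0.1   0.05] | rows>= 3.4
```

Request:
jog_arm:
  series: "-0.06 0 0 0 0 0 0; -0.12 0 0 0 0 0 0; -0.135 0 -0.04 0 0 0 0; -0.135 0 -0.1 0 0 0 0; -0.135 0 -0.15 0 0 0 0; -0.135 0 -0.209 0 0 0 0; -0.135 0 -0.209 0 0 0 0; -0.135 0 -0.209 0 0 0 0"

```text
t: 24.82
eef_pos: [0.2989, 0.2288, 0.3404]
tool_rot: [0.704, 0.064, 0.705, -0.064]
ft_force: [0.4, 0.9, 0.2]
grip_width: 0.0001
```

```bash
python3 - <<'E'
from h import *
from rig import robot
f=robot.grab_frame("wrist"); cv2.imwrite("pics/w20.png",f["color"])
f=robot.grab_frame("scene"); cv2.imwrite("pics/s20.png",f["color"])
lidgo(.2,.235)
E
```

```text
t 24.93 at [0.2995 0.2286 0.3406] zyaw -0.183 grip 0.0001 F [-0.3  0.9  0.5] q [ 0.55 -0.36  1.55 -0.    1.95  0.74]
shift [ 0.1056  0.0005 -0.0006] rot [-0.07 -0.09  0.09] | rows>= 1.7
```

View pics/w20.png

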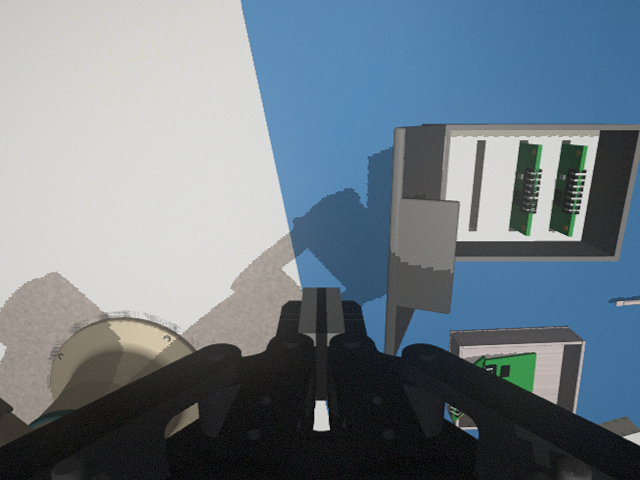

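View pics/s20.png

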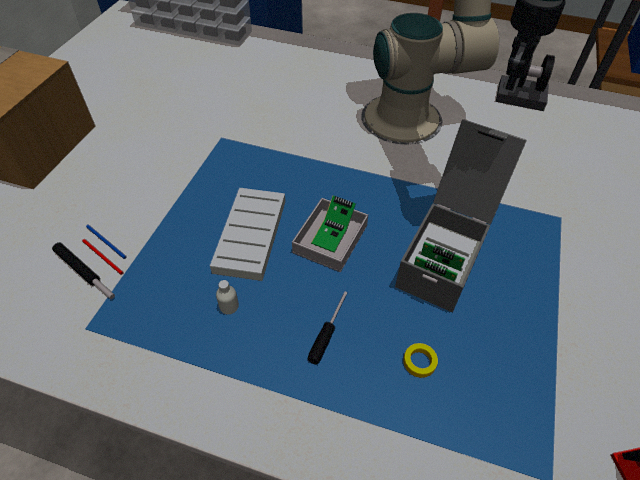

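Request:
jog_arm:
  series: "0 0 -0.015 0 0 0 0; 0.04 0 -0.015 0 0 0 0; 0.09 0 -0.015 0 0 0 0; 0.09 0 -0.015 0 0 0 0; 0.09 0 -0.015 0 0 0 0"

```text
t: 25.55
eef_pos: [0.2845, 0.2319, 0.2539]
tool_rot: [0.705, 0.065, 0.703, -0.064]
ft_force: [-0.2, -0.3, -0.3]
grip_width: 0.0
```

```bash
python3 - <<'E'
from h import *
from rig import robot
f=robot.grab_frame("wrist"); cv2.imwrite("pics/w21.png",f["color"])
lidgo(.07,.25)
E
```

```text
t 25.6 at [0.2848 0.232  0.2544] zyaw -0.182 grip 0.0005 F [ 0.1 -0.9  1.2] q [ 0.58 -0.42  1.77  0.    1.79  0.76]
shift [ 0.0048 -0.0003  0.1443] rot [-0.03  0.17 -0.17] | rows>= 2.3
```

View pics/w21.png

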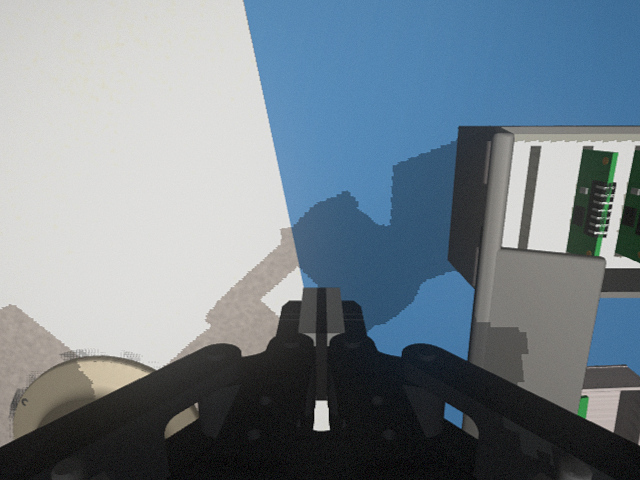

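Request:
jog_arm:
  series: "0 0 0.02 0 0 0 0; 0 0 0.035 0 0 0 0; 0 0 0.05 0 0 0 0; 0 0 0.065 0 0 0 0; 0 0 0.08 0 0 0 0; 0 0 0.08 0 0 0 0"

```text
t: 26.35
eef_pos: [0.3636, 0.2167, 0.2512]
tool_rot: [0.704, 0.064, 0.704, -0.065]
ft_force: [-0.1, -0.2, 0.3]
grip_width: -0.0003
```

```bash
python3 - <<'E'
from h import *
from rig import robot
f=robot.grab_frame("wrist"); cv2.imwrite("pics/w22.png",f["color"])
f=robot.grab_frame("scene"); cv2.imwrite("pics/s22.png",cv2.resize(f["color"][0:320,330:600],None,fx=1.8,fy=1.8))
lidgo(.07,.25)
E
```

```text
t 26.45 at [0.3628 0.2169 0.2513] zyaw -0.182 grip 0.0 F [0.4 0.8 0.2] q [ 0.45 -0.25  1.64 -0.    1.75  0.63]
shift [0.0013 0.0005 0.0648] rot [-0.04 -0.02  0.02] | rows>= 1.0
```

View pics/w22.png

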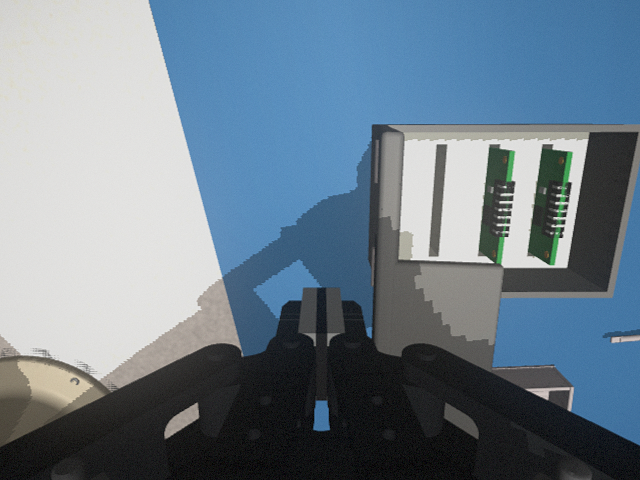

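View pics/s22.png

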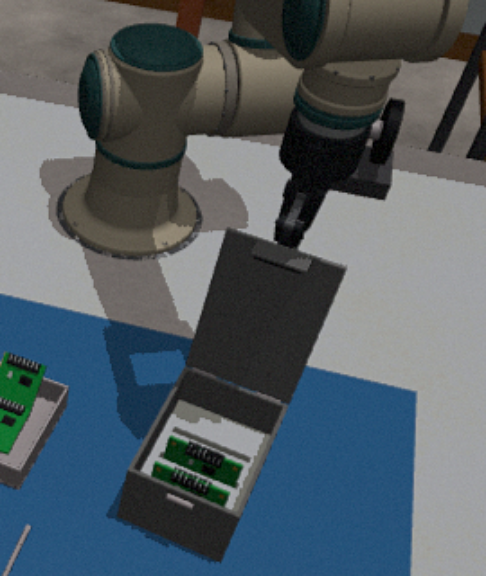

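Request:
jog_arm:
  series: "0 0 0.02 0 0 0 0; 0 0 0.04 0 0 0 0; 0 0 0.06 0 0 0 0; 0.008 0 0.08 0 0 0 0; 0.015 0 0.1 0 0 0 0; 0.028 0 0.12 0 0 0 0; 0.028 0 0.12 0 0 0 0"

```text
t: 27.32
eef_pos: [0.4805, 0.1951, 0.2223]
tool_rot: [0.703, 0.064, 0.705, -0.065]
ft_force: [-0.6, 0.6, 0.1]
grip_width: 0.0002
```

```bash
python3 - <<'E'
from h import *
from rig import robot
f=robot.grab_frame("wrist"); cv2.imwrite("pics/w23.png",f["color"])
f=robot.grab_frame("scene"); cv2.imwrite("pics/s23.png",cv2.resize(f["color"][0:320,330:600],None,fx=1.8,fy=1.8))
lidgo(-.015,.19)
E
```

```text
t 27.43 at [0.4802 0.1956 0.2239] zyaw -0.182 grip -0.0002 F [0.1 0.1 0.1] q [0.32 0.04 1.43 0.   1.67 0.5 ]
shift [0.0339 0.0002 0.0305] rot [-0.01 -0.01 -0.  ] | rows>= 0.7
```

View pics/s23.png

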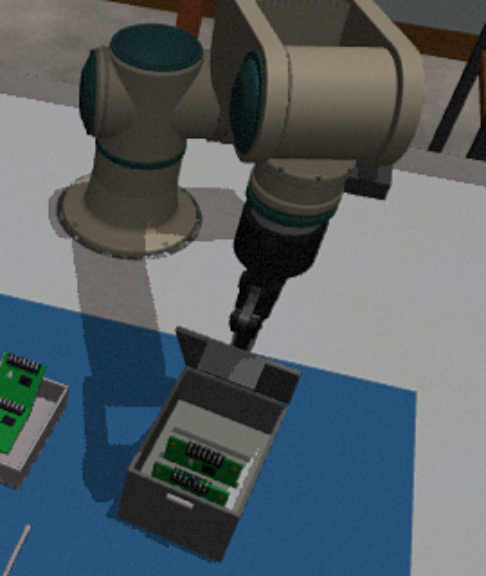

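Request:
jog_arm:
  series: "0.018 0 0.015 0 0 0 0; 0.037 0 0.03 0 0 0 0; 0.058 0 0.043 0 0 0 0; 0.079 0 0.055 0 0 0 0; 0.09 0 0.07 0 0 0 0; 0.09 0 0.085 0 0 0 0; 0.09 0 0.085 0 0 0 0"

```text
t: 28.3
eef_pos: [0.5645, 0.1803, 0.1344]
tool_rot: [0.705, 0.064, 0.704, -0.064]
ft_force: [-0.1, -0.0, -0.3]
grip_width: -0.0003
```

```bash
python3 - <<'E'
from h import *
from rig import robot
f=robot.grab_frame("wrist"); cv2.imwrite("pics/w24.png",f["color"])
f=robot.grab_frame("scene"); cv2.imwrite("pics/s24.png",cv2.resize(f["color"][0:320,330:600],None,fx=1.8,fy=1.8))
lidgo(-.084,.105)
E
```

```text
t 28.4 at [0.5639 0.1804 0.1344] zyaw -0.181 grip -0.0002 F [ 0.  -0.4  0.8] q [0.25 0.29 1.33 0.   1.52 0.43]
shift [0.0294 0.     0.0144] rot [ 0.01  0.04 -0.03] | rows>= 0.5
```

View pics/s24.png

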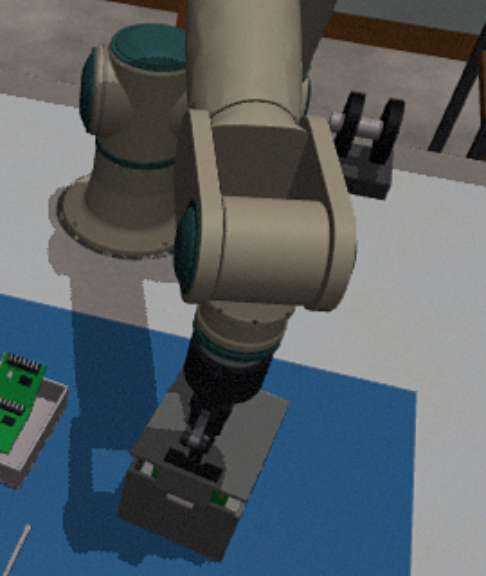

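View pics/w24.png

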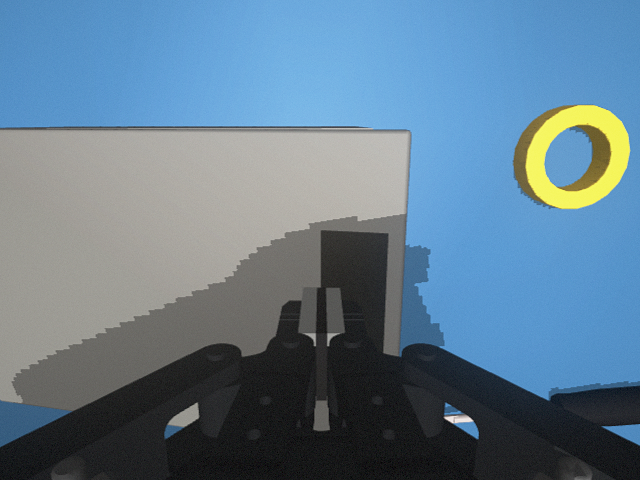

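Request:
jog_arm:
  series: "0 0 0.014 0 0 0 0; 0.01 0 0.016 0 0 0 0; 0.02 0 0.016 0 0 0 0; 0.027 0 0.016 0 0 0 0; 0.031 0 0.016 0 0 0 0; 0.035 0 0.016 0 0 0 0; 0.035 0 0.016 0 0 0 0"

```text
t: 29.28
eef_pos: [0.5797, 0.1772, 0.1012]
tool_rot: [0.704, 0.064, 0.704, -0.064]
ft_force: [-10.1, -2.2, 16.8]
grip_width: -0.0004
```

Request:
jog_arm:
  series: "0.003 0 0 0 0 0 0; 0.003 0 0 0 0 0 0; 0.003 0 0 0 0 0 0"

```text
t: 29.65
eef_pos: [0.5799, 0.1773, 0.1009]
tool_rot: [0.705, 0.064, 0.704, -0.064]
ft_force: [-16.5, -4.2, 28.9]
grip_width: -0.0001
```

Request:
jog_arm:
  series: "-0.04 0 0 0 0 0 0; -0.1 0 0 0 0 0 0; -0.14 0 0 0 0 0 0; -0.14 0 -0.06 0 0 0 0; -0.14 0 -0.12 0 0 0 0; -0.14 0 -0.12 0 0 0 0"

```text
t: 30.4
eef_pos: [0.4586, 0.1993, 0.2346]
tool_rot: [0.703, 0.063, 0.705, -0.063]
ft_force: [0.0, -0.0, -0.3]
grip_width: 0.0003
```

```bash
python3 - <<'E'
from h import *
from rig import robot
f=robot.grab_frame("wrist"); cv2.imwrite("pics/w25.png",f["color"]);print(f["rvec"],f["tvec"])
f=robot.grab_frame("scene"); cv2.imwrite("pics/s25.png",cv2.resize(f["color"][160:330,280:540],None,fx=3,fy=3))
f=robot.grab_frame("top"); cv2.imwrite("pics/t25.png",f["color"])
lidgo(-.084,.105)
for th in(0,.07):
  P=np.array([[90-192*np.cos(th)+6*np.sin(th),s*65,95.5+192*np.sin(th)+6*np.cos(th)] for s in(-1,1)])/1e3
  print(th,((proj(world(CASE,P),"scene")-[280,160])*3).round(1).tolist())
E
```

```text
[-2.8591842   0.25519778  0.04014579] [-0.41322948  0.23113702  0.45766592]
t 30.55 at [0.4626 0.1988 0.2358] zyaw -0.182 grip -0.0 F [ 0.2 -0.9  0.1] q [ 0.33 -0.01  1.46 -0.    1.7   0.51]
shift [0.1309 0.0002 0.1174] rot [-0.02  0.03 -0.02] | rows>= 2.8
0 [[546.6, 386.1], [357.3, 305.1]]
0.07 [[552.0, 373.3], [360.6, 292.0]]
```

View pics/s25.png

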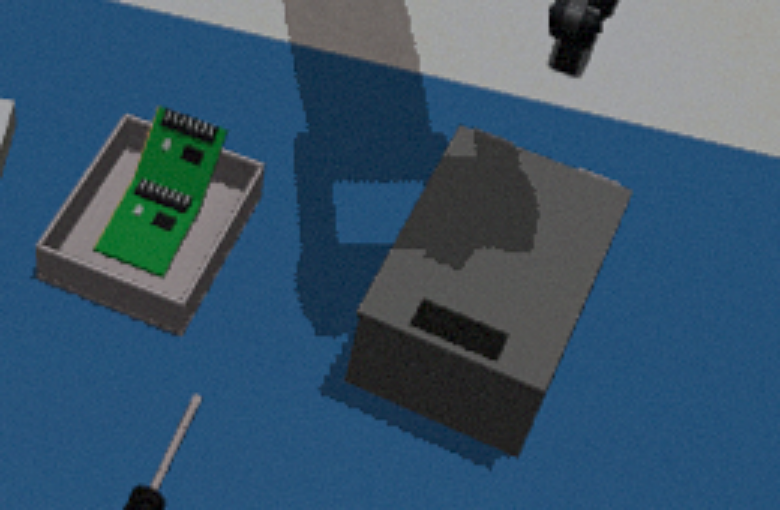

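View pics/w25.png

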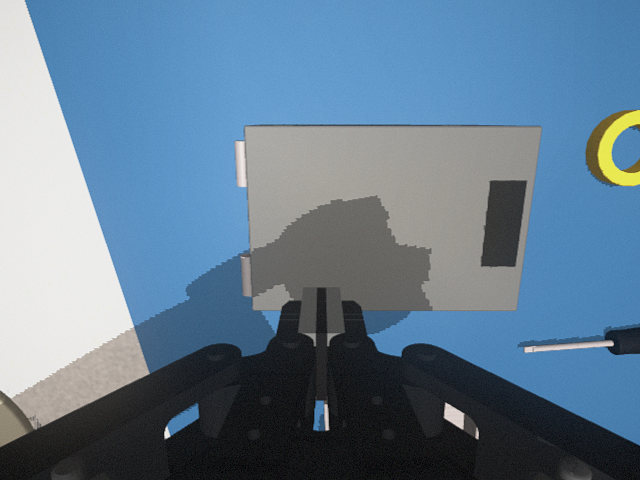

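View pics/t25.png

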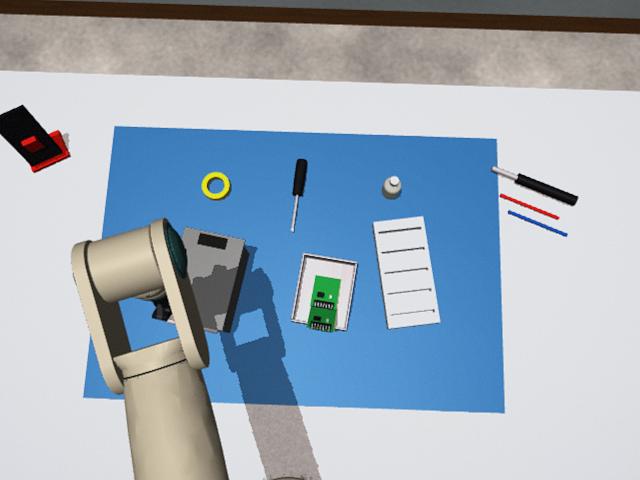

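```bash
python3 - <<'E'
from rig import robot
print(robot.sign_off())
E
```

```text
the job is handed in; nothing more can be done
None
```

The rack is empty and the case is shut, and I handed the job in after about 30 s of the 208 s. Four boards were present. No verdict was reported, so these are my own checks.

**What I did**
- **Whole boards:** I stood both in the case slots at x = -52 and -8 mm.
- **Snapped boards:** I put both in the scrap tray.
- **Lid:** I swung it over with the closed fingers and pressed it down on the pad.

**What the last checks showed**
- **Boards in the case:** Before the lid closed, the wrist picture showed both standing upright in their slots.
- **Lid:** The press rose from 17 to 29 N with almost no further movement at 101 mm, where the shut top face should be (101.5 mm). After I let go, the front edge in the scene picture matched the fully shut position rather than ajar.
- **Bystanders:** The screwdriver, tape and bottle look unmoved in the top picture, and the gripper was clear of everything.

**Imperfect points**
- **Tray boards:** The first snapped board leans on the tray's near wall, with its connector end slightly over the rim. By eye its end points are well inside the limits, but I did not measure them. The second was left standing, and after the tray was nudged during the run it tipped over onto the first. Both are still in the tray.
- **Measurements:** The cameras and the arm's reported position disagreed by about 2 mm, so I aligned the boards to the slots by eye in the wrist picture.

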